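# Fetch the charcoal box from behind the bottles in the studio caddy

### The job

The charcoal box is shut in behind the three tall containers in the front row of the wooden supply caddy. Clear all three onto the cutting mat, standing, then take the charcoal box out and lay it flat in the middle of the empty pen tray, lengthwise along it. Then put each container back upright in the very place in the front row where it stood, so that their order is as you found it, and leave the tape and the eraser where they are.

Things in the scene. Friction and masses are not known exactly. Their poses are not given: they have to be found in the camera images.
- spray_center (a point): Centre (half-way up) of the spray can: round, aluminium with a paper label, shoulder and narrow white cap; 53 mm across, 122 mm tall in all, straight-sided from its foot to 102 mm. Loose, about 0.3 kg. Its z axis points up. Starts standing on the caddy's floor in the front trough, in any order, 15 to 40 mm from the charcoal box: grip it 90 to 96 mm above the desk, clear of that box
- bottle_center (a point): Centre (half-way up) of the square bottle: white, small black screw cap; 50 x 50 mm, 122 mm tall in all, straight-sided from its foot to 100 mm. Its x and y axes are square to its sides, z up. Loose, about 0.28 kg. Starts on the caddy's floor in the front trough, sides nearly parallel to the caddy's, 15 to 40 mm from the charcoal box: grip it 90 to 96 mm above the desk, clear of that box
- jar_center (a point): Centre (half-way up) of the paint jar: round, white, with a wide grey lid as broad as the jar; 58 mm across, 118 mm tall, straight-sided all the way. Loose, about 0.36 kg. z up. Starts standing on the caddy's floor in the front trough, in any order, 15 to 40 mm from the charcoal box: grip it 90 to 96 mm above the desk, clear of that box
- charcoal_center (a point): Centre (half-way up) of the charcoal box: a closed plain wooden box, 165 mm long (its x axis), 46 mm wide (y), 56 mm tall (z, up). Loose, about 0.26 kg. Starts in the caddy's rear trough, lying along it, its top 62 mm above the desk
- caddy: Wooden caddy, fixed, 164 mm deep (its x axis, pointing away from the robot), 264 mm wide (y). Origin: centre of its underside, on the desk. Floor at 6 mm. Lips 4 mm thick with tops at 14 mm run along y at x = -79, 5 and 79 mm: two open troughs. Ends 40 mm high. The containers stand side by side in the front trough, about 78 mm apart; the charcoal box lies in the rear one, near x = 42 mm
- mat: Cutting mat, grey-green with fine grid lines, fixed flat on the desk: 300 mm (its x axis) x 220 mm (y) x 3 mm thick. Origin: centre of its underside, on the desk. Empty at the start; to the left or the right of the caddy
- pentray: Empty steel pen tray, fixed on the desk: 250 mm long (its x axis) x 98 mm wide (y). Origin: centre of its underside. Floor 3 mm above the desk, rim 3 mm thick, its top 11 mm above the desk. On the other side of the caddy from the mat
- tape: Roll of yellow masking tape lying flat, 100 mm across, 25 mm tall. Origin: centre of its underside. Loose, to be left alone; just behind the caddy
- eraser: Eraser lying flat, white in a grey sleeve, 30 x 52 x 16 mm. Origin: centre of its underside. Loose, to be left alone; just in front of the caddy

How it is judged (in metres and radians):
On the way, in this order (a step that is already met when the one before it is completed fails the run):
1. all three tall containers stand on the cutting mat together (x of spray_center in the frame of mat between -0.15 and 0.15 m and y of spray_center in the frame of mat between -0.11 and 0.11 m and z of spray_center in the frame of mat between 0.058 and 0.07 m and angle between each of spray_center, bottle_center, jar_center's own z axis and vertical below 0.1 rad and x of bottle_center in the frame of mat between -0.15 and 0.15 m and y of bottle_center in the frame of mat between -0.11 and 0.11 m and z of bottle_center in the frame of mat between 0.058 and 0.07 m and x of jar_center in the frame of mat between -0.15 and 0.15 m and y of jar_center in the frame of mat between -0.11 and 0.11 m and z of jar_center in the frame of mat between 0.056 and 0.068 m), for 0.2 s.
2. the charcoal box lies in the middle of the pen tray, while the containers still stand on the mat (all of step 1 and horizontal distance between charcoal_center and pentray below 0.015 m and angle between the x axis of charcoal_center and the x axis of pentray, either way round below 0.17 rad and z of charcoal_center in the frame of pentray between 0.026 and 0.036 m and angle between charcoal_center's own z axis and vertical below 0.1 rad), for 0.2 s.
At the end, for the whole second after the job is handed in: Each container upright (0.1 rad) within 15 mm of where it started; charcoal box flat in the pen tray, centre within 15 mm of the tray's centre, length within 0.17 rad of the tray's; tape and eraser within 20 mm of their starts; all this throughout the last second (horizontal distance between charcoal_center and pentray below 0.015 m and angle between the x axis of charcoal_center and the x axis of pentray, either way round below 0.17 rad and z of charcoal_center in the frame of pentray between 0.026 and 0.036 m and angle between each of charcoal_center, spray_center, bottle_center, jar_center's own z axis and vertical below 0.1 rad and distance of each of spray_center, bottle_center, jar_center from where it was at the start of the episode below 0.015 m and distance of each of tape, eraser from where it was at the start of the episode below 0.02 m); the robot touches nothing.
It fails at once if a container is tipped over (angle between any of spray_center, bottle_center, jar_center's own z axis and vertical above 0.6 rad).
It fails at once if the tape or the eraser is pushed out of its place (distance of any of tape, eraser from where it was at the start of the episode above 0.03 m).
It also fails if it takes over 138 s, if anything falls off the work surface, if the arm or the gripper's body presses on something with over 40 N, if the wrist force passes 120 N, or if a joint passes its speed limit or range.

### The arm

A 6-joint arm with a two-finger parallel gripper is mounted at the origin on the work surface. World frame = base frame: x ahead of the robot, y to its left, z up, the work surface at z = 0. Lengths are in mm, angles in rad, forces in N, time in s.
With the tool pointing down it reaches from about 350 to 875 mm from the base axis. Payload 4.2 kg.
Tool frame: the origin (TCP) lies midway between the tips of the shut fingers; the grasp point (between the pads) lies 19 mm behind it; z points along the fingers, y is the line along which they close (so a half turn about z gives the same grasp; the last joint's range is limited). The gripper opens to 85 mm and grips with 20 to 120 N. Pads are 22 mm wide; open, the fingers measure 114 mm over their backs; the gripper's body (76 mm by 85 mm) begins 54 mm behind the grasp point. The pads swing forward as they close: fully open they stand 13 mm farther back than shut.
Start: joints at [-1.054, 0.385, 0.008, 0, -1.194, -0.259], TCP at [159.363, -604.32, 231.312] pointing down, gripper open.
Joint ranges: [-3.14, 3.14], [-1.21, 2.06], [-1.07, 1.41], [-3.16, 2.05], [-2.99, -0.16], [-3.1, 3.1]. Speed limits (rad/s): [2.79, 2.79, 3.14, 3.14, 3.14, 3.14].

### API

Orientations are given as a unit quaternion [x, y, z, w].
In Python, from bench import arm gives the robot as it stands.
- The arm moves only by the tool send_rows, never from a script. Its argument "targets" is a list of rows, each an object of numbers: "gripper": the gripper command: -1 is fully open, 1 is shut, values between are in proportion; "x", "y", "z": the shift along the tool's x, y, z in cm; "ax", "ay", "az": the turn, a rotation vector about the tool's x, y, z in degrees. A call has 1 to 5 rows; each row shifts and turns the commanded pose from where the row before left it, along the tool's axes as they then stand; what a row does not reach is not made up. A row lasts 1/12 s, in which the tool goes at most 41.7 mm and 7.16 degrees, less where a joint would pass 70% of its speed; a pose out of reach is approached as far as the arm can. A call is refused whole if a number of a shift passes 4.17 or a number of a turn 7.16, either way. A call with a gripper value outside its range is refused whole. The fingers move at their own pace and stop on an object; the grip force is fixed at half the most. Time passes only in rows, so rows that do not move let the fingers close. It gives the time, the measured TCP pose, the force, the opening and the grip force at its end, in the units of the state.
- arm.read_state(): the state, without advancing time (a new reading comes with each control period).
- arm.get_image(name): name is "side" or "top"; returns (picture, depth): 420x560x3 uint8, red, green, blue; 420x560 float32, mm along the optical axis (not along the pixel's ray), 0 where there is no reading.
- arm.camera_model(name): a dict with "fx", "fy", "cx", "cy" (pixels), "cam_to_world" (4x4, takes a point from camera to world coordinates). Camera axes: x right, y down, z forward; pixel columns grow to the right and rows downward; lengths in mm; the calibration is good to about 2 mm. A picture is of the moment at which its call begins. camera_model takes no time and is no camera call.
- arm.job_done(): hands the job in; it is judged then, once.
Trained networks look in the newest picture that a camera, given by its name, has taken for a name from the list of things; names that differ only in an ending like _2 or _b are one class to them, and where a whole thing is asked for, a point or a joint stands for the part that bears it (a point fixed in the world has none). Each returns a list of dicts, best first, with "score" (0 to 1); they miss things now and then, are a little off and sometimes report something else, mostly with a low value. They report only what shows in the picture. A call takes as long as a camera call.
- arm.boxes_of(camera, thing): "rect" ([left, top, width, height] in pixels, round what is visible of it).
The state is a dict: "clock": time; "joints": joint angles; "joint_vel": joint speeds; "joint_efforts": joint torques, N m; "position": TCP position; "ee_rot": TCP orientation; "contact_force": force on the tool from outside, world axes, zero at the start; "wrist_torque": the same for the moment, N m; "gripper_width": finger opening in mm; "grasp_force": force on a finger pad.
Only numpy, scipy, OpenCV 4.12 (cv2) and the standard library are available. Lean on these libraries where they do the work, as an engineer would, in place of code of your own. Each camera call takes 0.05 s, during which the arm holds its last target. There are 200 camera calls.

## Working session

There is one attempt and no reset: what is moved stays moved. The work goes in short steps, Python scripts to look and compute and a tool call to move; the robot and the scene stay as the last step left them, time stands still between calls to the robot, and variables do not carry over. Pictures are saved under pics/ and viewed, at most 14 in all, crops included, and the job is handed in when it is done.

Besides the shell and the picture viewer there is one more tool, called after "Call:" as name(argument=value, ...), one argument or row to a line, values as JSON. send_rows: Moves the arm, as the interface text tells. Its arguments: {"type":"object","properties":{"targets":{"type":"array"}},"required":["targets"]}

```bash
mkdir -p pics; cat > h.py <<'E'
from bench import arm
import numpy as np, cv2
def grab(n,f=None):
    p,d=arm.get_image(n)
    if f: cv2.imwrite('pics/'+f,p[:,:,::-1])
    return p,d
def cloud(n,d):
    m=arm.camera_model(n);T=np.array(m['cam_to_world'])
    v,u=np.mgrid[:d.shape[0],:d.shape[1]]
    P=np.stack([(u-m['cx'])/m['fx']*d,(v-m['cy'])/m['fy']*d,d],-1)
    W=P@T[:3,:3].T+T[:3,3]; W[d==0]=np.nan
    return W
E
python3 - <<'E'
from h import *
s=arm.read_state();print(s)
for n in('top','side'):
    p,d=grab(n,n+'0.png');W=cloud(n,d);np.save(n+'0.npy',W)
    print(n,np.round(arm.camera_model(n)['cam_to_world'],2).tolist())
    for t in['spray_center','bottle_center','jar_center','charcoal_center','caddy','mat','pentray','tape','eraser']:
        for r in arm.boxes_of(n,t)[:2]:
            l,tp,w,h=r['rect'];u,v=int(l+w/2),int(tp+h/2)
            print(t,round(r['score'],2),np.round(r['rect']),np.round(W[min(v,419),min(u,559)]))
E
```

```text
{'clock': 0.0, 'joints': array([-1.05442223e+00,  3.85573830e-01,  6.58543477e-03, -5.11416432e-04,
       -1.19400486e+00, -2.58557804e-01]), 'joint_vel': array([ 1.50635039e-04,  4.32029408e-04,  1.18752836e-03,  1.48872523e-03,
        1.03892628e-03, -1.94534836e-05]), 'joint_efforts': array([-2.77625850e-04, -3.92285728e+01,  1.88398200e+01,  4.18623358e+00,
       -4.66725411e-03, -9.69663176e-07]), 'position': array([ 159.19313014, -603.76118578,  230.19351763]), 'ee_rot': array([-1.28457781e-01,  9.91714342e-01,  1.10683510e-03, -1.94998964e-04]), 'contact_force': array([-0.54352855,  0.57833344, -0.41961041]), 'wrist_torque': array([ 0.03521428, -0.01069204,  0.01242109]), 'grasp_force': 0.0, 'gripper_width': 85.29054874813411}
top [[0.01, -0.99, 0.1, 510.12], [-1.0, -0.01, 0.02, -3.31], [-0.01, -0.1, -0.99, 1166.11], [0.0, 0.0, 0.0, 1.0]]
spray_center 0.71 [273. 244.  22.  21.] [524.   7. 129.]
bottle_center 0.58 [238. 247.  27.  23.] [513.  76. 128.]
jar_center 0.61 [305. 235.  30.  28.] [536. -70. 125.]
charcoal_center 0.75 [233. 205.  73.  28.] [607.  42.  63.]
caddy 0.6
[... 239 characters left out ...]
0.]
eraser 0.7 [273. 277.  25.  17.] [450.   3.  17.]
eraser 0.16 [120. 218.  45. 108.] [478. 348.   1.]
side [[-0.86, -0.3, 0.42, 27.62], [-0.52, 0.52, -0.68, 901.26], [-0.02, -0.8, -0.6, 865.01], [0.0, 0.0, 0.0, 1.0]]
spray_center 0.67 [292. 198.  15.  48.] [511.  24.  87.]
bottle_center 0.94 [276. 216.  24.  51.] [499.  98.  87.]
jar_center 0.78 [299. 181.  23.  48.] [519. -47.  87.]
charcoal_center 0.58 [242. 199.  43.  57.] [590.  63.  65.]
caddy 0.96 [234. 192.  97.  89.] [513. 101.  95.]
mat 0.66 [317. 154. 110.  61.] [ 464. -332.    3.]
pentray 0.8 [170. 298. 132.  82.] [481. 343.   5.]
tape 0.57 [212. 200.  37.  31.] [741.  -4.   1.]
eraser 0.5 [319. 239.  12.  17.] [450.   7.  19.]
```

View pics/top0.png

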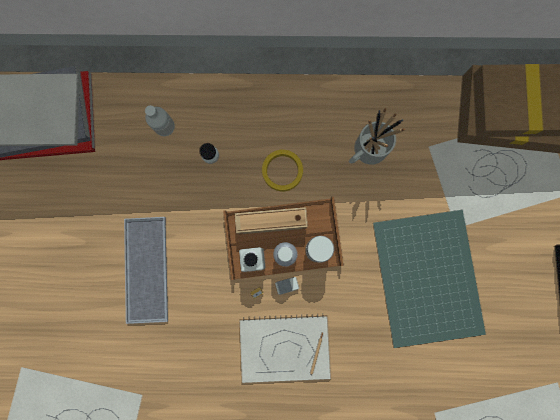

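View pics/side0.png

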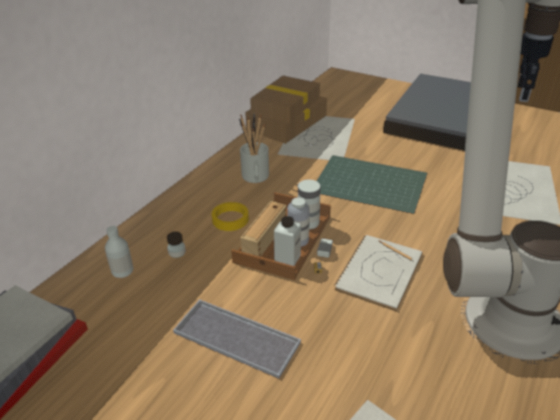

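Bottle (251,260), spray (285,254) and jar (320,249) stand left to right. The caddy is slightly yawed, with the tray to its left and the mat to its right. Next I'll fit world positions.

```bash
python3 - <<'E'
from h import *
W=np.load('top0.npy');S=np.load('side0.npy');p=cv2.imread('pics/top0.png')
def sel(A,c,r,z0,z1):
    m=(np.hypot(A[...,0]-c[0],A[...,1]-c[1])<r)&(A[...,2]>z0)&(A[...,2]<z1);return A[m]
def rect(n,P):
    if len(P)<5: print(n,len(P));return
    print(n,len(P),'rect',[np.round(x,1) for x in cv2.minAreaRect(P[:,:2].astype(np.float32))],'mean',np.round(P.mean(0),1),'z',np.round(np.percentile(P[:,2],[5,50,95]),1))
for n,c in(('spray',(522,4)),('bottle',(513,77)),('jar',(536,-70))):
    rect(n+' top',sel(W,c,38,108,140)); rect(n+' shoulder',sel(W,c,38,85,140)); rect(n+' side all',sel(S,c,40,45,135)); rect(n+' side cap',sel(S,c,40,112,140))
q=W[200:238,228:312].reshape(-1,3);rect('charcoal',q[(q[:,2]>54)&(q[:,2]<72)&(q[:,0]>565)])
q=S.reshape(-1,3);rect('charcoal s',q[(q[:,2]>58)&(q[:,2]<70)&(q[:,0]>575)&(q[:,0]<650)&(abs(q[:,1]-40)<120)])
hsv=cv2.cvtColor(p,cv2.COLOR_BGR2HSV)
print('matpix',hsv[300,430],'tray',hsv[270,145],'wood',hsv[300,200])
def reg(n,m,box):
    l,t,w,h=box;mm=np.zeros(m.shape,np.uint8);mm[t:t+h,l:l+w]=m[t:t+h,l:l+w]
    c=max(cv2.findContours(mm,cv2.RETR_EXTERNAL,cv2.CHAIN_APPROX_NONE)[0],key=cv2.contourArea)
    bb=cv2.boxPoints(cv2.minAreaRect(c));print(n,bb.round(1).tolist())
    m_=arm.camera_model('top');T=np.array(m_['cam_to_world'])
    out=[]
    for u,v in bb:
        r=T[:3,:3]@[(u-m_['cx'])/m_['fx'],(v-m_['cy'])/m_['fy'],1];z=3 if n=='mat' else 11
        out.append((T[:3,3]+r*(z-T[2,3])/r[2])[:2])
    out=np.array(out);e=np.diff(out,axis=0);print(out.round(1).tolist(),'c',out.mean(0).round(1),'len',np.hypot(*e.T).round(1),'ang',np.degrees(np.arctan2(e[:,1],e[:,0])).round(1))
reg('mat',((hsv[...,0]>60)&(hsv[...,0]<105)&(hsv[...,1]>35)).astype(np.uint8),(355,195,145,170))
reg('tray',((hsv[...,1]<60)|(hsv[...,0]>60)).astype(np.uint8),(110,205,70,135))
np.save('tape.npy',0)
E
```

```text
spray top 417 rect [array([524.7,   4.9]), array([49.5, 49.8]), np.float64(19.2)] mean [524.7   4.3 118.9] z [109.7 116.3 128.6]
spray shoulder 448 rect [array([525.7,   4.4]), array([50.4, 50.5]), np.float64(1.5)] mean [524.8   4.2 118. ] z [107.6 115.7 128.6]
spray side all 542 rect [array([522.9,   5. ]), array([52.1, 49.5]), np.float64(23.5)] mean [514.7  12.2 101.9] z [ 55.7 108.3 128.8]
spray side cap 232 rect [array([524.1,   5.7]), array([45.8, 47.5]), np.float64(51.4)] mean [521.5   8.9 121.5] z [112.9 120.8 129.9]
bottle top 223 rect [array([513.7,  77.4]), array([40.8, 41.6]), np.float64(10.4)] mean [512.1  77.9 120.6] z [108.4 124.8 129.1]
bottle shoulder 523 rect [array([512.4,  78.7]), array([50.2, 49.9]), np.float64(6.7)] mean [512.3  77.8 111.2] z [100.7 107.1 128.3]
bottle side all 834 rect [array([511.7,  77.6]), array([51.5, 55.3]), np.float64(7.1)] mean [504.9  89.6  91.1] z [ 51.   94.7 128.5]
bottle side cap 149 rect [array([511.2,  78.4]), array([30.4, 28.7]), np.float64(36.2)] mean [510.   81.5 124. ] z [112.8 126.2 130. ]
jar top 565 rect [array([538.4, -72.2
[... 655 characters left out ...]
 array([ 47.6, 171.3]), np.float64(5.3)] mean [601.7  41.1  63. ] z [59.9 63.1 65.9]
matpix [81 53 97] tray [105  23 112] wood [ 18  99 167]
mat [[372.79998779296875, 222.6999969482422], [463.79998779296875, 207.5], [484.79998779296875, 333.8999938964844], [393.79998779296875, 349.0]]
[[604.2, -206.9], [643.8, -426.2], [345.3, -468.6], [306.9, -254.9]] c [ 475.1 -339.2] len [222.8 301.5 217.1] ang [ -79.8 -171.9  100.2]
tray [[123.30000305175781, 217.3000030517578], [165.6999969482422, 216.6999969482422], [167.39999389648438, 322.5], [125.0, 323.20001220703125]]
[[608.7, 396.2], [611.7, 293.3], [360.5, 279.7], [357.3, 380.3]] c [484.6 337.4] len [102.9 251.5 100.7] ang [ -88.3 -176.9   91.8]
```

Call:
send_rows(
  targets=[
    {"gripper":-1,"az":-6.8},
    {"gripper":-1,"az":-6.8},
    {"gripper":-1,"az":-6.8},
    {"gripper":-1,"az":-6.8},
    {"gripper":-1,"az":-6.8},
  ],
)

```text
$.targets[0]: bad value
```

Call:
send_rows(
  targets=[
    {"gripper":-1,"az":-6.8},
    {"gripper":-1,"az":-6.8},
    {"gripper":-1,"az":-6.8},
    {"gripper":-1,"az":-6.8},
    {"gripper":-1,"az":-6.8},
  ],
)

```text
$.targets[0]: bad value
```

Call:
send_rows(
  targets=[
    {"gripper":-1,"az":-6.8},
    {"gripper":-1,"az":-6.8},
    {"gripper":-1},
  ],
)

```text
$.targets[0]: bad value
```

Call:
send_rows(
  targets=[
    {"gripper":-1,"x":0,"y":0,"z":0,"ax":0,"ay":0,"az":-6.8},
    {"gripper":-1,"x":0,"y":0,"z":0,"ax":0,"ay":0,"az":-6.8},
    {"gripper":-1,"x":0,"y":0,"z":0,"ax":0,"ay":0,"az":-6.8},
    {"gripper":-1,"x":0,"y":0,"z":0,"ax":0,"ay":0,"az":-6.8},
    {"gripper":-1,"x":0,"y":0,"z":0,"ax":0,"ay":0,"az":-6.8},
  ],
)

```text
clock: 1.42
position: [159.4, -604.3, 231.3]
ee_rot: [-0.416, 0.91, 0.0, 0.0]
contact_force: [-0.8, -0.1, 0.2]
gripper_width: 85.3
grasp_force: 0.0
```

Call:
send_rows(
  targets=[
    {"gripper":-1,"x":0,"y":0,"z":0,"ax":0,"ay":0,"az":-6.8},
    {"gripper":-1,"x":0,"y":0,"z":0,"ax":0,"ay":0,"az":-6.8},
    {"gripper":-1,"x":0,"y":0,"z":0,"ax":0,"ay":0,"az":-6.8},
    {"gripper":-1,"x":0,"y":0,"z":0,"ax":0,"ay":0,"az":-6.8},
    {"gripper":-1,"x":0,"y":0,"z":0,"ax":0,"ay":0,"az":-6.8},
  ],
)

```text
clock: 1.83
position: [159.3, -604.3, 231.3]
ee_rot: [-0.663, 0.748, 0.0, -0.0]
contact_force: [0.2, 0.2, 0.8]
gripper_width: 85.2
grasp_force: 0.0
```

Call:
send_rows(
  targets=[
    {"gripper":-1,"x":0,"y":0,"z":0,"ax":0,"ay":0,"az":-6.8},
    {"gripper":-1,"x":0,"y":0,"z":0,"ax":0,"ay":0,"az":-6.8},
    {"gripper":-1,"x":-1.4,"y":-1.2,"z":0,"ax":0,"ay":0,"az":0},
    {"gripper":-1,"x":-2.7,"y":-2.4,"z":0,"ax":0,"ay":0,"az":0},
    {"gripper":-1,"x":-2.7,"y":-2.4,"z":0,"ax":0,"ay":0,"az":0},
  ],
)

```text
clock: 2.25
position: [211.4, -529.7, 230.8]
ee_rot: [0.744, -0.668, -0.0, -0.0]
contact_force: [1.3, 0.2, 0.1]
gripper_width: 85.1
grasp_force: 0.0
```

Call:
send_rows(
  targets=[
    {"gripper":-1,"x":-2.7,"y":-2.4,"z":0,"ax":0,"ay":0,"az":0},
    {"gripper":-1,"x":-2.7,"y":-2.4,"z":0,"ax":0,"ay":0,"az":0},
    {"gripper":-1,"x":-2.7,"y":-2.4,"z":0,"ax":0,"ay":0,"az":0},
    {"gripper":-1,"x":-2.7,"y":-2.4,"z":0,"ax":0,"ay":0,"az":0},
    {"gripper":-1,"x":-2.7,"y":-2.4,"z":0,"ax":0,"ay":0,"az":0},
  ],
)

```text
clock: 2.67
position: [316.4, -381.1, 231.6]
ee_rot: [0.745, -0.667, 0.0, -0.0]
contact_force: [0.7, 0.1, 0.3]
gripper_width: 85.5
grasp_force: 0.0
```

Call:
send_rows(
  targets=[
    {"gripper":-1,"x":-2.7,"y":-2.4,"z":0,"ax":0,"ay":0,"az":0},
    {"gripper":-1,"x":-2.7,"y":-2.4,"z":0,"ax":0,"ay":0,"az":0},
    {"gripper":-1,"x":-2.7,"y":-2.4,"z":0,"ax":0,"ay":0,"az":0},
    {"gripper":-1,"x":-2.7,"y":-2.4,"z":0,"ax":0,"ay":0,"az":0},
    {"gripper":-1,"x":-2.7,"y":-2.4,"z":0,"ax":0,"ay":0,"az":0},
  ],
)

```text
clock: 3.08
position: [420.7, -233.5, 231.7]
ee_rot: [0.745, -0.667, 0.0, -0.0]
contact_force: [0.6, -0.8, -0.1]
gripper_width: 85.1
grasp_force: 0.0
```

Call:
send_rows(
  targets=[
    {"gripper":-1,"x":-2.7,"y":-2.4,"z":0,"ax":0,"ay":0,"az":0},
    {"gripper":-1,"x":-2.7,"y":-2.4,"z":0,"ax":0,"ay":0,"az":0},
    {"gripper":-1,"x":-2.7,"y":-2.4,"z":0,"ax":0,"ay":0,"az":0},
    {"gripper":-1,"x":-2.7,"y":-2.4,"z":0,"ax":0,"ay":0,"az":0},
    {"gripper":-1,"x":0,"y":0,"z":0,"ax":0,"ay":0,"az":0},
  ],
)

```text
clock: 3.5
position: [506.8, -113.3, 231.4]
ee_rot: [0.747, -0.665, 0.001, -0.001]
contact_force: [-1.0, -0.4, 0.2]
gripper_width: 85.5
grasp_force: 0.0
```

Call:
send_rows(
  targets=[
    {"gripper":-1,"x":-1.9,"y":-1.7,"z":0,"ax":0,"ay":0,"az":0},
    {"gripper":-1,"x":-1.9,"y":-1.7,"z":1.5,"ax":0,"ay":0,"az":0},
    {"gripper":-1,"x":0,"y":0,"z":2.5,"ax":0,"ay":0,"az":0},
    {"gripper":-1,"x":0,"y":0,"z":2.5,"ax":0,"ay":0,"az":0},
    {"gripper":-1,"x":0,"y":0,"z":0,"ax":0,"ay":0,"az":0},
  ],
)

```text
clock: 3.92
position: [529.6, -75.3, 161.5]
ee_rot: [0.745, -0.667, -0.004, 0.003]
contact_force: [-0.5, 0.1, -1.3]
gripper_width: 85.3
grasp_force: 0.0
```

```bash
python3 - <<'E'
from h import *
p,d=grab('top');q,d2=grab('side')
cv2.imwrite('pics/c1.png',np.hstack([cv2.resize(p[180:310,200:370],(400,306)),cv2.resize(q[150:280,230:400],(400,306))])[:,:,::-1])
print(arm.read_state()['position'])
E
```

```text
[532.85261975 -75.94726674 166.28574783]
```

View pics/c1.png

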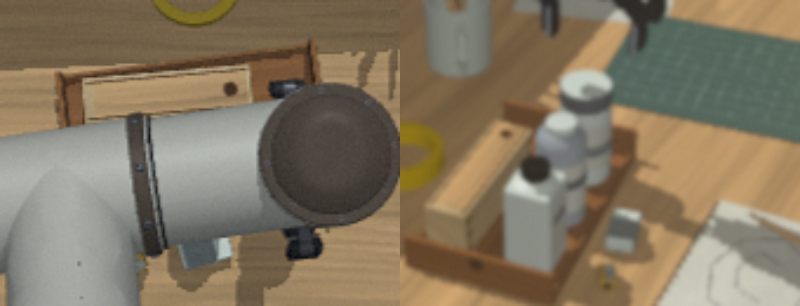

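The picture shows the fingers straddling the jar front and back, clear of its neighbours. I'll nudge the arm about 4 mm, go down and grip.

Call:
send_rows(
  targets=[
    {"gripper":-1,"x":-0.35,"y":-0.35,"z":2.0,"ax":0,"ay":0,"az":0},
    {"gripper":-1,"x":0,"y":0,"z":2.6,"ax":0,"ay":0,"az":0},
    {"gripper":-1,"x":0,"y":0,"z":2.6,"ax":0,"ay":0,"az":0},
    {"gripper":-1,"x":0,"y":0,"z":2.4,"ax":0,"ay":0,"az":0},
    {"gripper":-1,"x":0,"y":0,"z":0,"ax":0,"ay":0,"az":0},
  ],
)

```text
clock: 4.43
position: [534.2, -72.2, 68.1]
ee_rot: [0.745, -0.667, -0.002, 0.002]
contact_force: [-0.1, 0.6, -0.3]
gripper_width: 85.5
grasp_force: 0.0
```

Call:
send_rows(
  targets=[
    {"gripper":1,"x":0,"y":0,"z":0,"ax":0,"ay":0,"az":0},
    {"gripper":1,"x":0,"y":0,"z":0,"ax":0,"ay":0,"az":0},
    {"gripper":1,"x":0,"y":0,"z":0,"ax":0,"ay":0,"az":0},
    {"gripper":1,"x":0,"y":0,"z":0,"ax":0,"ay":0,"az":0},
    {"gripper":1,"x":0,"y":0,"z":0,"ax":0,"ay":0,"az":0},
  ],
)

```text
clock: 4.85
position: [538.4, -71.7, 73.2]
ee_rot: [0.746, -0.666, 0.002, -0.002]
contact_force: [-0.3, -0.2, 7.5]
gripper_width: 57.0
grasp_force: 64.2
```

Call:
send_rows(
  targets=[
    {"gripper":1,"x":0,"y":0,"z":0,"ax":0,"ay":0,"az":0},
    {"gripper":1,"x":0,"y":0,"z":0,"ax":0,"ay":0,"az":0},
    {"gripper":1,"x":0,"y":0,"z":0,"ax":0,"ay":0,"az":0},
  ],
)

```text
clock: 5.1
position: [538.4, -71.7, 73.3]
ee_rot: [0.746, -0.666, 0.002, -0.002]
contact_force: [-0.2, -0.5, 6.7]
gripper_width: 56.7
grasp_force: 64.2
```

Call:
send_rows(
  targets=[
    {"gripper":1,"x":0,"y":0,"z":-1.0,"ax":0,"ay":0,"az":0},
    {"gripper":1,"x":0,"y":0,"z":-2.0,"ax":0,"ay":0,"az":0},
    {"gripper":1,"x":0,"y":0,"z":-2.0,"ax":0,"ay":0,"az":0},
    {"gripper":1,"x":0,"y":0,"z":-1.0,"ax":0,"ay":0,"az":0},
    {"gripper":1,"x":1.8,"y":0.3,"z":0,"ax":0,"ay":0,"az":0},
  ],
)

```text
clock: 5.52
position: [536.9, -88.2, 133.3]
ee_rot: [0.746, -0.666, 0.002, -0.002]
contact_force: [0.9, -0.2, -4.7]
gripper_width: 56.8
grasp_force: 65.3
```

Call:
send_rows(
  targets=[
    {"gripper":1,"x":3.4,"y":0.6,"z":0,"ax":0,"ay":0,"az":0},
    {"gripper":1,"x":3.4,"y":0.6,"z":0,"ax":0,"ay":0,"az":0},
    {"gripper":1,"x":3.4,"y":0.6,"z":0,"ax":0,"ay":0,"az":0},
    {"gripper":1,"x":3.4,"y":0.6,"z":0,"ax":0,"ay":0,"az":0},
    {"gripper":1,"x":3.4,"y":0.6,"z":0,"ax":0,"ay":0,"az":0},
  ],
)

```text
clock: 5.93
position: [523.0, -263.3, 129.9]
ee_rot: [0.745, -0.667, -0.001, 0.0]
contact_force: [1.2, 0.4, -4.3]
gripper_width: 56.7
grasp_force: 65.3
```

Call:
send_rows(
  targets=[
    {"gripper":1,"x":3.4,"y":0.6,"z":0,"ax":0,"ay":0,"az":0},
    {"gripper":1,"x":3.4,"y":0.6,"z":0,"ax":0,"ay":0,"az":0},
    {"gripper":1,"x":3.4,"y":0.6,"z":0,"ax":0,"ay":0,"az":0},
    {"gripper":1,"x":2.4,"y":0.6,"z":0,"ax":0,"ay":0,"az":0},
    {"gripper":1,"x":1.6,"y":0.3,"z":0,"ax":0,"ay":0,"az":0},
  ],
)

```text
clock: 6.35
position: [511.5, -408.4, 129.2]
ee_rot: [0.744, -0.668, -0.001, 0.0]
contact_force: [-0.7, -0.7, -4.2]
gripper_width: 56.9
grasp_force: 65.3
```

Call:
send_rows(
  targets=[
    {"gripper":1,"x":0,"y":0,"z":0,"ax":0,"ay":0,"az":0},
    {"gripper":1,"x":0,"y":0,"z":1.6,"ax":0,"ay":0,"az":0},
    {"gripper":1,"x":0,"y":0,"z":1.6,"ax":0,"ay":0,"az":0},
    {"gripper":1,"x":0,"y":0,"z":1.6,"ax":0,"ay":0,"az":0},
    {"gripper":1,"x":0,"y":0,"z":0,"ax":0,"ay":0,"az":0},
  ],
)

```text
clock: 6.77
position: [510.5, -403.5, 78.0]
ee_rot: [0.745, -0.667, -0.005, 0.0]
contact_force: [-1.1, 0.1, -5.6]
gripper_width: 56.3
grasp_force: 65.3
```

Call:
send_rows(
  targets=[
    {"gripper":1,"x":0,"y":0,"z":0,"ax":0,"ay":0,"az":0},
    {"gripper":1,"x":0,"y":0,"z":0,"ax":0,"ay":0,"az":0},
    {"gripper":1,"x":0,"y":0,"z":0,"ax":0,"ay":0,"az":0},
  ],
)

```text
clock: 7.02
position: [514.1, -406.4, 83.8]
ee_rot: [0.746, -0.666, 0.001, -0.0]
contact_force: [0.2, -0.5, -4.2]
gripper_width: 56.9
grasp_force: 65.3
```

Call:
send_rows(
  targets=[
    {"gripper":1,"x":0,"y":0,"z":0.6,"ax":0,"ay":0,"az":0},
    {"gripper":1,"x":0,"y":0,"z":0.4,"ax":0,"ay":0,"az":0},
    {"gripper":1,"x":0,"y":0,"z":0.2,"ax":0,"ay":0,"az":0},
    {"gripper":1,"x":0,"y":0,"z":0,"ax":0,"ay":0,"az":0},
    {"gripper":1,"x":0,"y":0,"z":0,"ax":0,"ay":0,"az":0},
  ],
)

```text
clock: 7.43
position: [513.1, -406.4, 70.3]
ee_rot: [0.745, -0.667, 0.0, 0.0]
contact_force: [-0.4, 0.7, -3.6]
gripper_width: 57.0
grasp_force: 65.7
```

Call:
send_rows(
  targets=[
    {"gripper":1,"x":0,"y":0,"z":0.1,"ax":0,"ay":0,"az":0},
    {"gripper":1,"x":0,"y":0,"z":0,"ax":0,"ay":0,"az":0},
    {"gripper":-1,"x":0,"y":0,"z":0,"ax":0,"ay":0,"az":0},
    {"gripper":-1,"x":0,"y":0,"z":0,"ax":0,"ay":0,"az":0},
    {"gripper":-1,"x":0,"y":0,"z":0,"ax":0,"ay":0,"az":0},
  ],
)

```text
clock: 7.85
position: [513.8, -406.8, 69.8]
ee_rot: [0.745, -0.667, 0.001, -0.0]
contact_force: [0.5, 0.4, -0.1]
gripper_width: 85.8
grasp_force: 0.0
```

Call:
send_rows(
  targets=[
    {"gripper":-1,"x":0,"y":0,"z":0,"ax":0,"ay":0,"az":0},
    {"gripper":-1,"x":0,"y":0,"z":0,"ax":0,"ay":0,"az":0},
    {"gripper":-1,"x":0,"y":0,"z":-2.0,"ax":0,"ay":0,"az":0},
    {"gripper":-1,"x":0,"y":0,"z":-3.5,"ax":0,"ay":0,"az":0},
    {"gripper":-1,"x":0,"y":0,"z":-3.5,"ax":0,"ay":0,"az":0},
  ],
)

```text
clock: 8.27
position: [512.3, -406.0, 158.9]
ee_rot: [0.745, -0.667, -0.002, 0.001]
contact_force: [0.8, -0.7, 0.5]
gripper_width: 85.6
grasp_force: 0.0
```

Call:
send_rows(
  targets=[
    {"gripper":-1,"x":-2.0,"y":-0.4,"z":0,"ax":0,"ay":0,"az":0},
    {"gripper":-1,"x":-3.4,"y":-0.5,"z":0,"ax":0,"ay":0,"az":0},
    {"gripper":-1,"x":-3.4,"y":-0.5,"z":0,"ax":0,"ay":0,"az":0},
    {"gripper":-1,"x":-3.4,"y":-0.5,"z":0,"ax":0,"ay":0,"az":0},
    {"gripper":-1,"x":-3.4,"y":-0.5,"z":0,"ax":0,"ay":0,"az":0},
  ],
)

```text
clock: 8.68
position: [519.5, -247.4, 159.5]
ee_rot: [0.745, -0.667, 0.0, -0.0]
contact_force: [-0.3, 0.3, -0.1]
gripper_width: 85.4
grasp_force: 0.0
```

Call:
send_rows(
  targets=[
    {"gripper":-1,"x":-3.4,"y":-0.5,"z":0,"ax":0,"ay":0,"az":0},
    {"gripper":-1,"x":-3.4,"y":-0.5,"z":0,"ax":0,"ay":0,"az":0},
    {"gripper":-1,"x":-3.4,"y":-0.5,"z":0,"ax":0,"ay":0,"az":0},
    {"gripper":-1,"x":-3.4,"y":-0.5,"z":0,"ax":0,"ay":0,"az":0},
    {"gripper":-1,"x":-3.4,"y":-0.5,"z":0,"ax":0,"ay":0,"az":0},
  ],
)

```text
clock: 9.1
position: [525.6, -75.3, 159.6]
ee_rot: [0.745, -0.667, 0.0, -0.0]
contact_force: [0.4, 0.1, -0.3]
gripper_width: 85.3
grasp_force: 0.0
```

Call:
send_rows(
  targets=[
    {"gripper":-1,"x":-3.4,"y":-0.4,"z":0,"ax":0,"ay":0,"az":0},
    {"gripper":-1,"x":-2.8,"y":-0.3,"z":0,"ax":0,"ay":0,"az":0},
    {"gripper":-1,"x":-2.0,"y":0,"z":0,"ax":0,"ay":0,"az":0},
    {"gripper":-1,"x":0,"y":0,"z":0,"ax":0,"ay":0,"az":0},
    {"gripper":-1,"x":0,"y":0,"z":0,"ax":0,"ay":0,"az":0},
  ],
)

```text
clock: 9.52
position: [523.5, 6.2, 159.5]
ee_rot: [0.746, -0.666, 0.0, -0.0]
contact_force: [1.1, -0.1, 0.5]
gripper_width: 85.7
grasp_force: 0.0
```

```bash
python3 - <<'E'
from h import *
print(arm.read_state()['position'])
p,d=grab('top');W=cloud('top',d)
for c in((515,-405),):
    m=(np.hypot(W[...,0]-c[0],W[...,1]-c[1])<45)&(W[...,2]>100)&(W[...,2]<135);P=W[m]
    print(len(P),cv2.minEnclosingCircle(P[:,:2].astype(np.float32)),P.mean(0))
E
```

```text
[523.5142732    6.23455506 159.49699539]
632 ((511.9891357421875, -406.61810302734375), 29.385976791381836) [ 512.36837509 -403.87241719  117.49663321]
```

Call:
send_rows(
  targets=[
    {"gripper":-1,"x":0.15,"y":-0.1,"z":1.5,"ax":0,"ay":0,"az":0},
    {"gripper":-1,"x":0,"y":0,"z":2.8,"ax":0,"ay":0,"az":0},
    {"gripper":-1,"x":0,"y":0,"z":2.8,"ax":0,"ay":0,"az":0},
    {"gripper":-1,"x":0,"y":0,"z":1.8,"ax":0,"ay":0,"az":0},
    {"gripper":-1,"x":0,"y":0,"z":0,"ax":0,"ay":0,"az":0},
  ],
)

```text
clock: 9.98
position: [521.7, 1.9, 66.5]
ee_rot: [0.744, -0.668, -0.002, 0.004]
contact_force: [-0.2, 0.1, 0.5]
gripper_width: 85.3
grasp_force: 0.0
```

Call:
send_rows(
  targets=[
    {"gripper":1,"x":0,"y":0,"z":0,"ax":0,"ay":0,"az":0},
    {"gripper":1,"x":0,"y":0,"z":0,"ax":0,"ay":0,"az":0},
    {"gripper":1,"x":0,"y":0,"z":0,"ax":0,"ay":0,"az":0},
    {"gripper":1,"x":0,"y":0,"z":0,"ax":0,"ay":0,"az":0},
    {"gripper":1,"x":0,"y":0,"z":0,"ax":0,"ay":0,"az":0},
  ],
)

```text
clock: 10.4
position: [526.2, 4.1, 72.2]
ee_rot: [0.745, -0.667, 0.001, -0.002]
contact_force: [0.5, -1.0, 5.6]
gripper_width: 51.9
grasp_force: 63.0
```

Call:
send_rows(
  targets=[
    {"gripper":1,"x":0,"y":0,"z":0,"ax":0,"ay":0,"az":0},
    {"gripper":1,"x":0,"y":0,"z":0,"ax":0,"ay":0,"az":0},
    {"gripper":1,"x":0,"y":0,"z":0,"ax":0,"ay":0,"az":0},
  ],
)

```text
clock: 10.65
position: [526.2, 4.1, 72.2]
ee_rot: [0.746, -0.666, 0.001, -0.001]
contact_force: [0.1, -0.1, 6.2]
gripper_width: 51.7
grasp_force: 63.2
```

Call:
send_rows(
  targets=[
    {"gripper":1,"x":0,"y":0,"z":-1.0,"ax":0,"ay":0,"az":0},
    {"gripper":1,"x":0,"y":0,"z":-2.0,"ax":0,"ay":0,"az":0},
    {"gripper":1,"x":0,"y":0,"z":-2.0,"ax":0,"ay":0,"az":0},
    {"gripper":1,"x":0,"y":0,"z":-1.0,"ax":0,"ay":0,"az":0},
    {"gripper":1,"x":1.8,"y":0.3,"z":0,"ax":0,"ay":0,"az":0},
  ],
)

```text
clock: 11.07
position: [525.5, -12.3, 133.2]
ee_rot: [0.746, -0.666, 0.002, -0.003]
contact_force: [0.5, -0.1, -1.8]
gripper_width: 51.3
grasp_force: 63.2
```

Call:
send_rows(
  targets=[
    {"gripper":1,"x":3.4,"y":0.6,"z":0,"ax":0,"ay":0,"az":0},
    {"gripper":1,"x":3.4,"y":0.6,"z":0,"ax":0,"ay":0,"az":0},
    {"gripper":1,"x":3.4,"y":0.6,"z":0,"ax":0,"ay":0,"az":0},
    {"gripper":1,"x":3.4,"y":0.6,"z":0,"ax":0,"ay":0,"az":0},
    {"gripper":1,"x":3.4,"y":0.6,"z":0,"ax":0,"ay":0,"az":0},
  ],
)

```text
clock: 11.48
position: [511.6, -187.7, 130.0]
ee_rot: [0.745, -0.667, -0.001, 0.0]
contact_force: [1.1, 0.8, -2.1]
gripper_width: 51.7
grasp_force: 63.2
```

Call:
send_rows(
  targets=[
    {"gripper":1,"x":3.4,"y":0.6,"z":0,"ax":0,"ay":0,"az":0},
    {"gripper":1,"x":3.4,"y":0.6,"z":0,"ax":0,"ay":0,"az":0},
    {"gripper":1,"x":3.4,"y":0.6,"z":0,"ax":0,"ay":0,"az":0},
    {"gripper":1,"x":2.4,"y":0.6,"z":0,"ax":0,"ay":0,"az":0},
    {"gripper":1,"x":1.6,"y":0.3,"z":0,"ax":0,"ay":0,"az":0},
  ],
)

```text
clock: 11.9
position: [500.2, -332.7, 129.5]
ee_rot: [0.744, -0.668, -0.001, 0.0]
contact_force: [0.7, 0.5, -2.6]
gripper_width: 51.6
grasp_force: 63.2
```

Call:
send_rows(
  targets=[
    {"gripper":1,"x":0,"y":0,"z":0.8,"ax":0,"ay":0,"az":0},
    {"gripper":1,"x":0,"y":0,"z":1.4,"ax":0,"ay":0,"az":0},
    {"gripper":1,"x":0,"y":0,"z":1.4,"ax":0,"ay":0,"az":0},
    {"gripper":1,"x":0,"y":0,"z":1.0,"ax":0,"ay":0,"az":0},
    {"gripper":1,"x":0,"y":0,"z":0.4,"ax":0,"ay":0,"az":0},
  ],
)

```text
clock: 12.32
position: [500.1, -329.4, 77.9]
ee_rot: [0.745, -0.667, -0.002, 0.001]
contact_force: [-0.3, 0.2, -1.7]
gripper_width: 51.8
grasp_force: 63.2
```

Call:
send_rows(
  targets=[
    {"gripper":1,"x":0,"y":0,"z":0.3,"ax":0,"ay":0,"az":0},
    {"gripper":1,"x":0,"y":0,"z":0.3,"ax":0,"ay":0,"az":0},
    {"gripper":1,"x":0,"y":0,"z":0.3,"ax":0,"ay":0,"az":0},
    {"gripper":1,"x":0,"y":0,"z":0,"ax":0,"ay":0,"az":0},
    {"gripper":1,"x":0,"y":0,"z":0,"ax":0,"ay":0,"az":0},
  ],
)

```text
clock: 12.73
position: [501.9, -330.6, 71.6]
ee_rot: [0.745, -0.667, 0.0, -0.0]
contact_force: [0.0, -0.8, -2.2]
gripper_width: 51.7
grasp_force: 63.2
```

Call:
send_rows(
  targets=[
    {"gripper":1,"x":0,"y":0,"z":0.2,"ax":0,"ay":0,"az":0},
    {"gripper":1,"x":0,"y":0,"z":0,"ax":0,"ay":0,"az":0},
    {"gripper":1,"x":0,"y":0,"z":0,"ax":0,"ay":0,"az":0},
  ],
)

```text
clock: 12.98
position: [501.6, -330.7, 69.4]
ee_rot: [0.745, -0.667, 0.0, -0.0]
contact_force: [0.4, -0.2, -1.9]
gripper_width: 51.6
grasp_force: 63.2
```

Call:
send_rows(
  targets=[
    {"gripper":1,"x":0,"y":0,"z":0.05,"ax":0,"ay":0,"az":0},
    {"gripper":-1,"x":0,"y":0,"z":0,"ax":0,"ay":0,"az":0},
    {"gripper":-1,"x":0,"y":0,"z":0,"ax":0,"ay":0,"az":0},
    {"gripper":-1,"x":0,"y":0,"z":0,"ax":0,"ay":0,"az":0},
    {"gripper":-1,"x":0,"y":0,"z":0,"ax":0,"ay":0,"az":0},
  ],
)

```text
clock: 13.4
position: [501.9, -330.8, 69.2]
ee_rot: [0.745, -0.667, 0.0, -0.0]
contact_force: [-0.2, -0.1, 0.1]
gripper_width: 85.4
grasp_force: 0.0
```

Call:
send_rows(
  targets=[
    {"gripper":-1,"x":0,"y":0,"z":0,"ax":0,"ay":0,"az":0},
    {"gripper":-1,"x":0,"y":0,"z":-1.0,"ax":0,"ay":0,"az":0},
    {"gripper":-1,"x":0,"y":0,"z":-2.0,"ax":0,"ay":0,"az":0},
    {"gripper":-1,"x":0,"y":0,"z":-3.0,"ax":0,"ay":0,"az":0},
    {"gripper":-1,"x":0,"y":0,"z":-3.0,"ax":0,"ay":0,"az":0},
  ],
)

```text
clock: 13.82
position: [501.1, -330.6, 159.9]
ee_rot: [0.745, -0.667, -0.001, 0.0]
contact_force: [0.9, -0.9, 0.0]
gripper_width: 85.2
grasp_force: 0.0
```

Call:
send_rows(
  targets=[
    {"gripper":-1,"x":-1.7,"y":-0.4,"z":0,"ax":0,"ay":0,"az":0},
    {"gripper":-1,"x":-3.4,"y":-0.5,"z":0,"ax":0,"ay":0,"az":0},
    {"gripper":-1,"x":-3.4,"y":-0.5,"z":0,"ax":0,"ay":0,"az":0},
    {"gripper":-1,"x":-3.4,"y":-0.5,"z":0,"ax":0,"ay":0,"az":0},
    {"gripper":-1,"x":-3.4,"y":-0.5,"z":0,"ax":0,"ay":0,"az":0},
  ],
)

```text
clock: 14.23
position: [508.5, -174.7, 159.9]
ee_rot: [0.745, -0.667, 0.001, -0.0]
contact_force: [-0.3, -0.5, 0.7]
gripper_width: 85.5
grasp_force: 0.0
```

Call:
send_rows(
  targets=[
    {"gripper":-1,"x":-3.4,"y":-0.5,"z":0,"ax":0,"ay":0,"az":0},
    {"gripper":-1,"x":-3.4,"y":-0.5,"z":0,"ax":0,"ay":0,"az":0},
    {"gripper":-1,"x":-3.4,"y":-0.5,"z":0,"ax":0,"ay":0,"az":0},
    {"gripper":-1,"x":-3.4,"y":-0.5,"z":0,"ax":0,"ay":0,"az":0},
    {"gripper":-1,"x":-3.4,"y":-0.5,"z":0,"ax":0,"ay":0,"az":0},
  ],
)

```text
clock: 14.65
position: [514.5, -2.5, 159.9]
ee_rot: [0.745, -0.667, 0.0, -0.001]
contact_force: [0.7, 0.7, -0.1]
gripper_width: 85.2
grasp_force: 0.0
```

Call:
send_rows(
  targets=[
    {"gripper":-1,"x":-3.4,"y":-0.4,"z":0,"ax":0,"ay":0,"az":0},
    {"gripper":-1,"x":-2.8,"y":-0.2,"z":0,"ax":0,"ay":0,"az":0},
    {"gripper":-1,"x":-2.0,"y":0,"z":0,"ax":0,"ay":0,"az":0},
    {"gripper":-1,"x":0,"y":0,"z":0,"ax":0,"ay":0,"az":0},
    {"gripper":-1,"x":0,"y":0,"z":0,"ax":0,"ay":0,"az":0},
  ],
)

```text
clock: 15.07
position: [511.4, 78.9, 159.5]
ee_rot: [0.746, -0.666, 0.0, -0.0]
contact_force: [-0.3, -0.2, -0.8]
gripper_width: 85.4
grasp_force: 0.0
```

```bash
python3 - <<'E'
from h import *
print(arm.read_state()['position'])
p,d=grab('top','top2.png');W=cloud('top',d)
for c in((513,-405),(500,-331)):
    m=(np.hypot(W[...,0]-c[0],W[...,1]-c[1])<37)&(W[...,2]>100)&(W[...,2]<135);P=W[m]
    print(len(P),cv2.minEnclosingCircle(P[:,:2].astype(np.float32)),P.mean(0))
E
```

```text
[511.37304481  78.87377371 159.52687826]
632 ((512.5418701171875, -405.62908935546875), 29.313724517822266) [ 512.49756744 -403.88497555  117.51371448]
467 ((500.85638427734375, -330.0135192871094), 26.348527908325195) [ 500.98371506 -326.59955784  113.98307843]
```

Both containers stand well on the mat. Next I'll descend on the bottle.

Call:
send_rows(
  targets=[
    {"gripper":-1,"x":0.1,"y":-0.1,"z":1.5,"ax":0,"ay":0,"az":0},
    {"gripper":-1,"x":0,"y":0,"z":2.8,"ax":0,"ay":0,"az":0},
    {"gripper":-1,"x":0,"y":0,"z":2.8,"ax":0,"ay":0,"az":0},
    {"gripper":-1,"x":0,"y":0,"z":1.8,"ax":0,"ay":0,"az":0},
    {"gripper":-1,"x":0,"y":0,"z":0,"ax":0,"ay":0,"az":0},
  ],
)

```text
clock: 15.53
position: [509.8, 74.6, 66.4]
ee_rot: [0.744, -0.668, -0.002, 0.004]
contact_force: [-0.2, 0.6, -0.7]
gripper_width: 85.5
grasp_force: 0.0
```

Call:
send_rows(
  targets=[
    {"gripper":1,"x":0,"y":0,"z":0,"ax":0,"ay":0,"az":0},
    {"gripper":1,"x":0,"y":0,"z":0,"ax":0,"ay":0,"az":0},
    {"gripper":1,"x":0,"y":0,"z":0,"ax":0,"ay":0,"az":0},
    {"gripper":1,"x":0,"y":0,"z":0,"ax":0,"ay":0,"az":0},
    {"gripper":1,"x":0,"y":0,"z":0,"ax":0,"ay":0,"az":0},
  ],
)

```text
clock: 15.95
position: [513.9, 77.5, 71.8]
ee_rot: [0.745, -0.667, 0.001, -0.002]
contact_force: [-0.2, -1.1, 4.6]
gripper_width: 49.2
grasp_force: 63.7
```

Call:
send_rows(
  targets=[
    {"gripper":1,"x":0,"y":0,"z":0,"ax":0,"ay":0,"az":0},
    {"gripper":1,"x":0,"y":0,"z":0,"ax":0,"ay":0,"az":0},
    {"gripper":1,"x":0,"y":0,"z":0,"ax":0,"ay":0,"az":0},
  ],
)

```text
clock: 16.2
position: [513.9, 77.5, 71.8]
ee_rot: [0.746, -0.666, 0.001, -0.002]
contact_force: [-0.5, -0.7, 7.0]
gripper_width: 49.3
grasp_force: 63.9
```

Call:
send_rows(
  targets=[
    {"gripper":1,"x":0,"y":0,"z":-1.0,"ax":0,"ay":0,"az":0},
    {"gripper":1,"x":0,"y":0,"z":-2.0,"ax":0,"ay":0,"az":0},
    {"gripper":1,"x":0,"y":0,"z":-2.0,"ax":0,"ay":0,"az":0},
    {"gripper":1,"x":0,"y":0,"z":-1.0,"ax":0,"ay":0,"az":0},
    {"gripper":1,"x":0,"y":0,"z":0,"ax":0,"ay":0,"az":0},
  ],
)

```text
clock: 16.62
position: [513.7, 77.7, 132.4]
ee_rot: [0.745, -0.667, 0.001, -0.002]
contact_force: [0.9, -0.2, -2.8]
gripper_width: 49.3
grasp_force: 63.1
```

Call:
send_rows(
  targets=[
    {"gripper":1,"x":1.8,"y":0.3,"z":0,"ax":0,"ay":0,"az":0},
    {"gripper":1,"x":3.4,"y":0.6,"z":0,"ax":0,"ay":0,"az":0},
    {"gripper":1,"x":3.4,"y":0.6,"z":0,"ax":0,"ay":0,"az":0},
    {"gripper":1,"x":3.4,"y":0.6,"z":0,"ax":0,"ay":0,"az":0},
    {"gripper":1,"x":3.4,"y":0.6,"z":0,"ax":0,"ay":0,"az":0},
  ],
)

```text
clock: 17.03
position: [501.3, -80.2, 128.6]
ee_rot: [0.745, -0.667, -0.001, 0.001]
contact_force: [0.8, 0.9, -1.6]
gripper_width: 49.4
grasp_force: 63.0
```

Call:
send_rows(
  targets=[
    {"gripper":1,"x":3.4,"y":0.6,"z":0,"ax":0,"ay":0,"az":0},
    {"gripper":1,"x":3.4,"y":0.6,"z":0,"ax":0,"ay":0,"az":0},
    {"gripper":1,"x":3.4,"y":0.6,"z":0,"ax":0,"ay":0,"az":0},
    {"gripper":1,"x":3.4,"y":0.6,"z":0,"ax":0,"ay":0,"az":0},
    {"gripper":1,"x":2.4,"y":0.6,"z":0,"ax":0,"ay":0,"az":0},
  ],
)

```text
clock: 17.45
position: [489.4, -243.4, 128.4]
ee_rot: [0.745, -0.667, -0.001, 0.0]
contact_force: [1.2, -0.9, -1.3]
gripper_width: 49.2
grasp_force: 63.0
```

Call:
send_rows(
  targets=[
    {"gripper":1,"x":1.6,"y":0.3,"z":0,"ax":0,"ay":0,"az":0},
    {"gripper":1,"x":0,"y":0,"z":0.8,"ax":0,"ay":0,"az":0},
    {"gripper":1,"x":0,"y":0,"z":1.4,"ax":0,"ay":0,"az":0},
    {"gripper":1,"x":0,"y":0,"z":1.4,"ax":0,"ay":0,"az":0},
    {"gripper":1,"x":0,"y":0,"z":1.0,"ax":0,"ay":0,"az":0},
  ],
)

```text
clock: 17.87
position: [487.8, -256.7, 81.3]
ee_rot: [0.745, -0.667, -0.002, 0.001]
contact_force: [-0.3, 0.8, -1.7]
gripper_width: 49.4
grasp_force: 63.1
```

Call:
send_rows(
  targets=[
    {"gripper":1,"x":0,"y":0,"z":0.4,"ax":0,"ay":0,"az":0},
    {"gripper":1,"x":0,"y":0,"z":0.3,"ax":0,"ay":0,"az":0},
    {"gripper":1,"x":0,"y":0,"z":0.3,"ax":0,"ay":0,"az":0},
    {"gripper":1,"x":0,"y":0,"z":0.3,"ax":0,"ay":0,"az":0},
    {"gripper":1,"x":0,"y":0,"z":0.1,"ax":0,"ay":0,"az":0},
  ],
)

```text
clock: 18.28
position: [489.6, -257.4, 69.8]
ee_rot: [0.745, -0.667, 0.0, -0.0]
contact_force: [-0.4, 1.0, -2.0]
gripper_width: 49.2
grasp_force: 63.1
```

Call:
send_rows(
  targets=[
    {"gripper":1,"x":0,"y":0,"z":0.1,"ax":0,"ay":0,"az":0},
    {"gripper":1,"x":0,"y":0,"z":0,"ax":0,"ay":0,"az":0},
    {"gripper":1,"x":0,"y":0,"z":0,"ax":0,"ay":0,"az":0},
  ],
)

```text
clock: 18.53
position: [489.6, -257.6, 69.1]
ee_rot: [0.745, -0.667, 0.0, -0.0]
contact_force: [-0.2, 0.5, -2.4]
gripper_width: 49.6
grasp_force: 63.1
```

Call:
send_rows(
  targets=[
    {"gripper":-1,"x":0,"y":0,"z":0,"ax":0,"ay":0,"az":0},
    {"gripper":-1,"x":0,"y":0,"z":0,"ax":0,"ay":0,"az":0},
    {"gripper":-1,"x":0,"y":0,"z":0,"ax":0,"ay":0,"az":0},
    {"gripper":-1,"x":0,"y":0,"z":0,"ax":0,"ay":0,"az":0},
    {"gripper":-1,"x":0,"y":0,"z":0,"ax":0,"ay":0,"az":0},
  ],
)

```text
clock: 18.95
position: [489.6, -257.6, 69.1]
ee_rot: [0.745, -0.667, 0.0, -0.0]
contact_force: [-0.5, -0.3, 0.4]
gripper_width: 85.2
grasp_force: 0.0
```

Call:
send_rows(
  targets=[
    {"gripper":-1,"x":0,"y":0,"z":-1.0,"ax":0,"ay":0,"az":0},
    {"gripper":-1,"x":0,"y":0,"z":-2.0,"ax":0,"ay":0,"az":0},
    {"gripper":-1,"x":0,"y":0,"z":-3.0,"ax":0,"ay":0,"az":0},
    {"gripper":-1,"x":0,"y":0,"z":-3.0,"ax":0,"ay":0,"az":0},
    {"gripper":-1,"x":-1.5,"y":-0.8,"z":0,"ax":0,"ay":0,"az":0},
  ],
)

```text
clock: 19.37
position: [498.9, -244.4, 166.2]
ee_rot: [0.745, -0.667, 0.006, -0.002]
contact_force: [1.6, 0.3, 0.6]
gripper_width: 85.4
grasp_force: 0.0
```

Call:
send_rows(
  targets=[
    {"gripper":-1,"x":-3.1,"y":-1.6,"z":0,"ax":0,"ay":0,"az":0},
    {"gripper":-1,"x":-3.1,"y":-1.6,"z":0,"ax":0,"ay":0,"az":0},
    {"gripper":-1,"x":-3.1,"y":-1.6,"z":0,"ax":0,"ay":0,"az":0},
    {"gripper":-1,"x":-3.1,"y":-1.6,"z":0,"ax":0,"ay":0,"az":0},
    {"gripper":-1,"x":-3.1,"y":-1.6,"z":0,"ax":0,"ay":0,"az":0},
  ],
)

```text
clock: 19.78
position: [558.5, -77.3, 160.0]
ee_rot: [0.745, -0.667, 0.0, -0.0]
contact_force: [0.4, -0.6, -0.5]
gripper_width: 85.7
grasp_force: 0.0
```

Call:
send_rows(
  targets=[
    {"gripper":-1,"x":-3.1,"y":-1.6,"z":0,"ax":0,"ay":0,"az":0},
    {"gripper":-1,"x":-3.1,"y":-1.6,"z":0,"ax":0,"ay":0,"az":0},
    {"gripper":-1,"x":-3.1,"y":-1.6,"z":0,"ax":0,"ay":0,"az":0},
    {"gripper":-1,"x":-1.8,"y":-0.9,"z":0,"ax":0,"ay":0,"az":0},
    {"gripper":-1,"x":0,"y":0,"z":0,"ax":0,"ay":0,"az":0},
  ],
)

```text
clock: 20.2
position: [604.0, 41.5, 159.5]
ee_rot: [0.747, -0.665, 0.001, -0.001]
contact_force: [0.2, 0.0, -0.4]
gripper_width: 85.5
grasp_force: 0.0
```

```bash
python3 - <<'E'
from h import *
p,d=grab('top');q,d2=grab('side')
cv2.imwrite('pics/c3.png',np.hstack([cv2.resize(p[130:380,200:500],(400,333)),cv2.resize(q[130:290,200:440],(400,333))])[:,:,::-1])
print(arm.read_state()['position'])
W=cloud('top',d)
for c in((513,-405),(500,-331),(489,-257)):
    m=(np.hypot(W[...,0]-c[0],W[...,1]-c[1])<36)&(W[...,2]>95)&(W[...,2]<135);P=W[m]
    print(len(P),cv2.minEnclosingCircle(P[:,:2].astype(np.float32)),P[:,2].max())
E
```

```text
[602.34133918  38.52333918 159.1964831 ]
649 ((512.3629150390625, -406.1661376953125), 29.29262351989746) 124.9057895780918
480 ((501.23016357421875, -329.99871826171875), 26.676572799682617) 127.36139986673379
523 ((488.56854248046875, -255.3248748779297), 32.4509391784668) 128.35901208463315
```

View pics/c3.png

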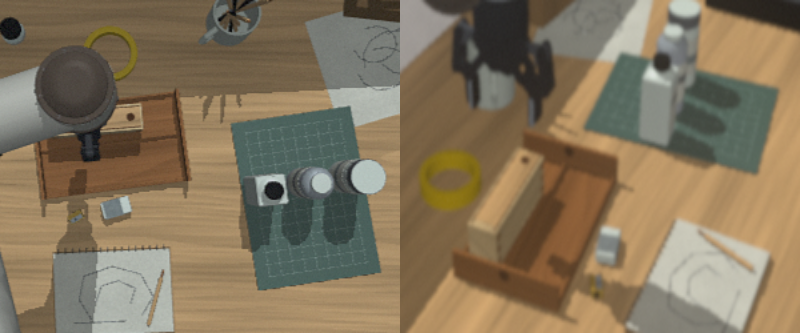

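All three containers stand on the mat. The gripper is over the charcoal box.

Call:
send_rows(
  targets=[
    {"gripper":-1,"x":0.1,"y":-0.1,"z":2.0,"ax":0,"ay":0,"az":0},
    {"gripper":-1,"x":0,"y":0,"z":3.2,"ax":0,"ay":0,"az":0},
    {"gripper":-1,"x":0,"y":0,"z":3.2,"ax":0,"ay":0,"az":0},
    {"gripper":-1,"x":0,"y":0,"z":2.6,"ax":0,"ay":0,"az":0},
    {"gripper":-1,"x":0,"y":0,"z":1.5,"ax":0,"ay":0,"az":0},
  ],
)

```text
clock: 20.72
position: [601.1, 35.0, 31.1]
ee_rot: [0.744, -0.668, -0.001, 0.002]
contact_force: [-0.7, -0.0, -0.7]
gripper_width: 85.3
grasp_force: 0.0
```

Call:
send_rows(
  targets=[
    {"gripper":-1,"x":0,"y":0,"z":0.9,"ax":0,"ay":0,"az":0},
    {"gripper":-1,"x":0,"y":0,"z":0,"ax":0,"ay":0,"az":0},
    {"gripper":-1,"x":0,"y":0,"z":0,"ax":0,"ay":0,"az":0},
    {"gripper":1,"x":0,"y":0,"z":0,"ax":0,"ay":0,"az":0},
    {"gripper":1,"x":0,"y":0,"z":0,"ax":0,"ay":0,"az":0},
  ],
)

```text
clock: 21.13
position: [604.5, 37.0, 26.6]
ee_rot: [0.745, -0.667, 0.001, -0.001]
contact_force: [-0.4, 0.1, -0.1]
gripper_width: 63.9
grasp_force: 0.0
```

Call:
send_rows(
  targets=[
    {"gripper":1,"x":0,"y":0,"z":0,"ax":0,"ay":0,"az":0},
    {"gripper":1,"x":0,"y":0,"z":0,"ax":0,"ay":0,"az":0},
    {"gripper":1,"x":0,"y":0,"z":0,"ax":0,"ay":0,"az":0},
    {"gripper":1,"x":0,"y":0,"z":0,"ax":0,"ay":0,"az":0},
    {"gripper":1,"x":0,"y":0,"z":0,"ax":0,"ay":0,"az":0},
  ],
)

```text
clock: 21.55
position: [604.6, 37.2, 26.3]
ee_rot: [0.746, -0.667, 0.001, -0.001]
contact_force: [-0.1, 0.5, 5.6]
gripper_width: 45.4
grasp_force: 62.6
```

Call:
send_rows(
  targets=[
    {"gripper":1,"x":0,"y":0,"z":-0.6,"ax":0,"ay":0,"az":0},
    {"gripper":1,"x":0,"y":0,"z":-1.8,"ax":0,"ay":0,"az":0},
    {"gripper":1,"x":0,"y":0,"z":-2.4,"ax":0,"ay":0,"az":0},
    {"gripper":1,"x":0,"y":0,"z":-2.2,"ax":0,"ay":0,"az":0},
    {"gripper":1,"x":0,"y":0,"z":-1.0,"ax":0,"ay":0,"az":0},
  ],
)

```text
clock: 21.97
position: [604.2, 37.1, 107.2]
ee_rot: [0.745, -0.667, 0.001, -0.001]
contact_force: [1.0, 0.4, -1.7]
gripper_width: 45.2
grasp_force: 62.0
```

```bash
python3 - <<'E'
from h import *
print(arm.read_state()['joints'].round(2))
def plane(n,uv,z):
    m_=arm.camera_model(n);T=np.array(m_['cam_to_world']);o=[]
    for u,v in uv:
        r=T[:3,:3]@[(u-m_['cx'])/m_['fx'],(v-m_['cy'])/m_['fy'],1];o.append((T[:3,3]+r*(z-T[2,3])/r[2])[:2])
    return np.array(o)
for n,roi in(('top',(110,205,70,135)),('side',(160,290,155,100))):
    p=cv2.imread(f'pics/{n}0.png');h=cv2.cvtColor(p,cv2.COLOR_BGR2HSV)
    l,t,w,hh=roi;m=np.zeros(h.shape[:2],np.uint8);m[t:t+hh,l:l+w]=((h[...,1]<60)|(h[...,0]>60))[t:t+hh,l:l+w]
    m=cv2.morphologyEx(m,cv2.MORPH_OPEN,np.ones((3,3)))
    c=max(cv2.findContours(m,cv2.RETR_EXTERNAL,cv2.CHAIN_APPROX_NONE)[0],key=cv2.contourArea)
    w_=plane(n,c[:,0]+0.0,8)
    print(n,cv2.minAreaRect(w_.astype(np.float32)),cv2.boxPoints(cv2.minAreaRect(w_.astype(np.float32))).round().tolist())
    cv2.drawContours(p,[c],-1,(0,0,255),1);cv2.imwrite(f'pics/t_{n}.png',cv2.resize(p[t-10:t+hh+10,l-10:l+w+10],None,fx=3,fy=3,interpolation=0))
a=cv2.imread('pics/t_top.png');b=cv2.imread('pics/t_side.png');H=max(a.shape[0],b.shape[0])
f=lambda x:cv2.copyMakeBorder(x,0,H-x.shape[0],0,0,cv2.BORDER_CONSTANT)
cv2.imwrite('pics/t.png',np.hstack([f(a),f(b)]))
E
```

```text
[ 0.33  0.46 -0.21  0.   -0.9  -0.22]
top ((484.7916564941406, 338.5852355957031), (251.6088409423828, 101.43766021728516), 3.607330799102783) [[356.0, 381.0], [362.0, 280.0], [614.0, 296.0], [607.0, 397.0]]
side ((486.044189453125, 337.33966064453125), (254.47084045410156, 104.55863952636719), 3.567324638366699) [[356.0, 382.0], [362.0, 277.0], [616.0, 293.0], [610.0, 397.0]]
```

View pics/t.png

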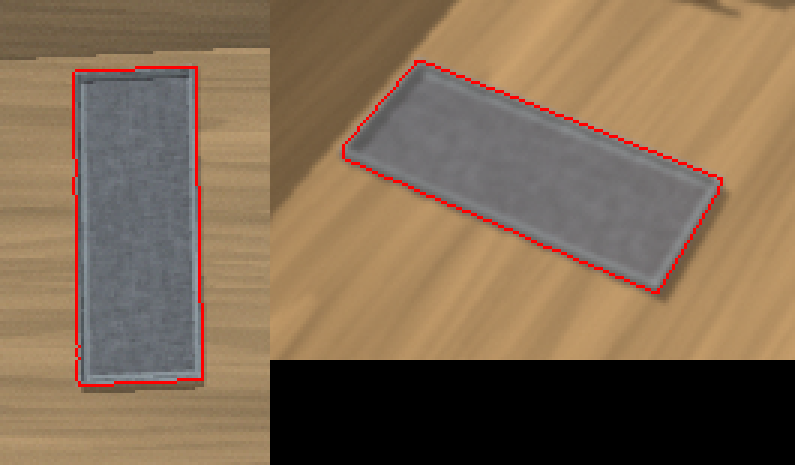

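Call:
send_rows(
  targets=[
    {"gripper":1,"x":-1.5,"y":0.4,"z":0,"ax":0,"ay":0,"az":0},
    {"gripper":1,"x":-3.1,"y":0.85,"z":0,"ax":0,"ay":0,"az":0},
    {"gripper":1,"x":-3.1,"y":0.85,"z":0,"ax":0,"ay":0,"az":0},
    {"gripper":1,"x":-3.1,"y":0.85,"z":0,"ax":0,"ay":0,"az":0},
    {"gripper":1,"x":-3.1,"y":0.85,"z":0,"ax":0,"ay":0,"az":0},
  ],
)

```text
clock: 22.38
position: [548.6, 171.5, 103.7]
ee_rot: [0.745, -0.667, -0.001, 0.001]
contact_force: [0.9, 0.4, -2.8]
gripper_width: 45.1
grasp_force: 62.0
```

Call:
send_rows(
  targets=[
    {"gripper":1,"x":-3.1,"y":0.85,"z":0,"ax":0,"ay":0,"az":0},
    {"gripper":1,"x":-3.1,"y":0.85,"z":0,"ax":0,"ay":0,"az":0},
    {"gripper":1,"x":-3.1,"y":0.85,"z":0,"ax":0,"ay":0,"az":0},
    {"gripper":1,"x":-3.1,"y":0.85,"z":0,"ax":0,"ay":0,"az":0},
    {"gripper":1,"x":-3.1,"y":0.85,"z":0,"ax":0,"ay":0,"az":0},
  ],
)

```text
clock: 22.8
position: [489.1, 320.9, 103.7]
ee_rot: [0.745, -0.667, -0.0, 0.001]
contact_force: [1.4, -0.1, -2.7]
gripper_width: 45.1
grasp_force: 62.0
```

Call:
send_rows(
  targets=[
    {"gripper":1,"x":-1.8,"y":0.45,"z":0,"ax":0,"ay":0,"az":0},
    {"gripper":1,"x":0,"y":0,"z":0,"ax":0,"ay":0,"az":-3.5},
    {"gripper":1,"x":0,"y":0,"z":0,"ax":0,"ay":0,"az":-6.7},
    {"gripper":1,"x":0,"y":0,"z":0,"ax":0,"ay":0,"az":-6.7},
    {"gripper":1,"x":0,"y":0,"z":0,"ax":0,"ay":0,"az":-6.7},
  ],
)

```text
clock: 23.22
position: [483.2, 337.1, 103.5]
ee_rot: [0.867, -0.498, -0.001, 0.001]
contact_force: [-0.3, 1.0, -3.5]
gripper_width: 45.2
grasp_force: 62.0
```

Call:
send_rows(
  targets=[
    {"gripper":1,"x":0,"y":0,"z":0,"ax":0,"ay":0,"az":-6.7},
    {"gripper":1,"x":0,"y":0,"z":0,"ax":0,"ay":0,"az":-6.7},
    {"gripper":1,"x":0,"y":0,"z":0,"ax":0,"ay":0,"az":-6.7},
    {"gripper":1,"x":0,"y":0,"z":0,"ax":0,"ay":0,"az":-6.7},
    {"gripper":1,"x":0,"y":0,"z":0,"ax":0,"ay":0,"az":-6.7},
  ],
)

```text
clock: 23.63
position: [483.4, 336.8, 103.6]
ee_rot: [0.974, -0.227, -0.001, 0.001]
contact_force: [-1.5, 0.2, -2.1]
gripper_width: 45.6
grasp_force: 62.0
```

Call:
send_rows(
  targets=[
    {"gripper":1,"x":0,"y":0,"z":0,"ax":0,"ay":0,"az":-6.7},
    {"gripper":1,"x":0,"y":0,"z":0,"ax":0,"ay":0,"az":-6.7},
    {"gripper":1,"x":0,"y":0,"z":0,"ax":0,"ay":0,"az":-6.7},
    {"gripper":1,"x":0,"y":0,"z":0,"ax":0,"ay":0,"az":-6.7},
    {"gripper":1,"x":0,"y":0,"z":0,"ax":0,"ay":0,"az":-3.4},
  ],
)

```text
clock: 24.05
position: [483.4, 336.8, 103.5]
ee_rot: [0.999, 0.034, -0.001, 0.001]
contact_force: [0.2, 1.2, -2.0]
gripper_width: 45.2
grasp_force: 62.0
```

Call:
send_rows(
  targets=[
    {"gripper":1,"x":0,"y":0,"z":0,"ax":0,"ay":0,"az":0},
    {"gripper":1,"x":0,"y":0,"z":0,"ax":0,"ay":0,"az":0},
    {"gripper":1,"x":0,"y":0,"z":0,"ax":0,"ay":0,"az":0},
  ],
)

```text
clock: 24.3
position: [484.0, 337.2, 104.2]
ee_rot: [1.0, 0.031, -0.001, 0.0]
contact_force: [-0.4, 0.4, -3.3]
gripper_width: 45.6
grasp_force: 62.0
```

```bash
python3 - <<'E'
from h import *
from scipy.spatial.transform import Rotation as R
s=arm.read_state();print(s['position'],R.from_quat(s['ee_rot']).as_matrix().round(3).tolist())
p,d=grab('side');W=cloud('side',d);p,d=grab('top','top4.png');V=cloud('top',d)
for W in(W,V):
    m=(np.hypot(W[...,0]-485,W[...,1]-338)<110)&(W[...,2]>135)&(W[...,2]<152);P=W[m]
    print(len(P),cv2.minAreaRect(P[:,:2].astype(np.float32)) if len(P)>5 else '')
E
```

```text
[483.96554354 337.2311386  104.24194021] [[0.998, 0.062, -0.001], [0.062, -0.998, -0.001], [-0.001, 0.001, -1.0]]
1187 ((484.44854736328125, 342.87530517578125), (166.2825164794922, 65.99771881103516), 4.000938892364502)
1190 ((484.9908447265625, 335.0145263671875), (164.6458282470703, 55.9661750793457), 3.0656700134277344)
```

Call:
send_rows(
  targets=[
    {"gripper":1,"x":0.1,"y":0,"z":1.0,"ax":0,"ay":0,"az":0},
    {"gripper":1,"x":0,"y":0,"z":2.0,"ax":0,"ay":0,"az":0},
    {"gripper":1,"x":0,"y":0,"z":2.0,"ax":0,"ay":0,"az":0},
    {"gripper":1,"x":0,"y":0,"z":1.4,"ax":0,"ay":0,"az":0},
    {"gripper":1,"x":0,"y":0,"z":0.8,"ax":0,"ay":0,"az":0},
  ],
)

```text
clock: 24.82
position: [484.3, 336.4, 30.1]
ee_rot: [1.0, 0.032, -0.002, 0.001]
contact_force: [-0.1, 0.1, -2.2]
gripper_width: 45.4
grasp_force: 61.9
```

Call:
send_rows(
  targets=[
    {"gripper":1,"x":0,"y":0,"z":0.4,"ax":0,"ay":0,"az":0},
    {"gripper":1,"x":0,"y":0,"z":0.3,"ax":0,"ay":0,"az":0},
    {"gripper":1,"x":0,"y":0,"z":0,"ax":0,"ay":0,"az":0},
    {"gripper":1,"x":0,"y":0,"z":0,"ax":0,"ay":0,"az":0},
    {"gripper":1,"x":0,"y":0,"z":0,"ax":0,"ay":0,"az":0},
  ],
)

```text
clock: 25.23
position: [485.8, 338.2, 26.7]
ee_rot: [0.999, 0.032, 0.001, -0.001]
contact_force: [0.3, 0.3, -2.5]
gripper_width: 45.2
grasp_force: 61.9
```

Call:
send_rows(
  targets=[
    {"gripper":1,"x":0,"y":0,"z":0.2,"ax":0,"ay":0,"az":0},
    {"gripper":1,"x":0,"y":0,"z":0.1,"ax":0,"ay":0,"az":0},
    {"gripper":1,"x":0,"y":0,"z":0,"ax":0,"ay":0,"az":0},
    {"gripper":1,"x":0,"y":0,"z":0,"ax":0,"ay":0,"az":0},
    {"gripper":1,"x":0,"y":0,"z":0,"ax":0,"ay":0,"az":0},
  ],
)

```text
clock: 25.65
position: [485.6, 337.9, 23.4]
ee_rot: [0.999, 0.032, 0.0, -0.0]
contact_force: [-0.0, -0.4, 1.7]
gripper_width: 45.0
grasp_force: 62.0
```

Call:
send_rows(
  targets=[
    {"gripper":-1,"x":0,"y":0,"z":0,"ax":0,"ay":0,"az":0},
    {"gripper":-1,"x":0,"y":0,"z":0,"ax":0,"ay":0,"az":0},
    {"gripper":-1,"x":0,"y":0,"z":0,"ax":0,"ay":0,"az":0},
    {"gripper":-1,"x":0,"y":0,"z":0,"ax":0,"ay":0,"az":0},
    {"gripper":-1,"x":0,"y":0,"z":0,"ax":0,"ay":0,"az":0},
  ],
)

```text
clock: 26.07
position: [485.4, 337.7, 22.8]
ee_rot: [0.999, 0.032, 0.0, -0.0]
contact_force: [-0.3, -0.1, -0.5]
gripper_width: 85.7
grasp_force: 0.0
```

Call:
send_rows(
  targets=[
    {"gripper":-1,"x":0,"y":0,"z":-1.0,"ax":0,"ay":0,"az":0},
    {"gripper":-1,"x":0,"y":0,"z":-3.0,"ax":0,"ay":0,"az":0},
    {"gripper":-1,"x":0,"y":0,"z":-3.5,"ax":0,"ay":0,"az":0},
    {"gripper":-1,"x":0,"y":0,"z":-3.5,"ax":0,"ay":0,"az":0},
    {"gripper":-1,"x":0,"y":0,"z":-3.0,"ax":0,"ay":0,"az":3.5},
  ],
)

```text
clock: 26.48
position: [485.7, 337.8, 166.1]
ee_rot: [1.0, 0.001, 0.001, -0.001]
contact_force: [0.1, 0.1, -0.5]
gripper_width: 85.4
grasp_force: 0.0
```

Call:
send_rows(
  targets=[
    {"gripper":-1,"x":0,"y":0,"z":0,"ax":0,"ay":0,"az":6.7},
    {"gripper":-1,"x":0,"y":0,"z":0,"ax":0,"ay":0,"az":6.7},
    {"gripper":-1,"x":0,"y":0,"z":0,"ax":0,"ay":0,"az":6.7},
    {"gripper":-1,"x":0,"y":0,"z":0,"ax":0,"ay":0,"az":6.7},
    {"gripper":-1,"x":0,"y":0,"z":0,"ax":0,"ay":0,"az":6.7},
  ],
)

```text
clock: 26.9
position: [485.4, 337.6, 163.8]
ee_rot: [0.957, -0.29, 0.0, -0.0]
contact_force: [-1.0, 0.4, 0.2]
gripper_width: 85.2
grasp_force: 0.0
```

Call:
send_rows(
  targets=[
    {"gripper":-1,"x":0,"y":0,"z":0,"ax":0,"ay":0,"az":6.7},
    {"gripper":-1,"x":0,"y":0,"z":0,"ax":0,"ay":0,"az":6.7},
    {"gripper":-1,"x":0,"y":0,"z":0,"ax":0,"ay":0,"az":6.7},
    {"gripper":-1,"x":0,"y":0,"z":0,"ax":0,"ay":0,"az":6.7},
    {"gripper":-1,"x":0,"y":0,"z":0,"ax":0,"ay":0,"az":6.7},
  ],
)

```text
clock: 27.32
position: [485.4, 337.6, 163.7]
ee_rot: [0.833, -0.553, 0.0, -0.0]
contact_force: [0.1, -0.2, 1.2]
gripper_width: 85.3
grasp_force: 0.0
```

Call:
send_rows(
  targets=[
    {"gripper":-1,"x":0,"y":0,"z":0,"ax":0,"ay":0,"az":6.7},
    {"gripper":-1,"x":0,"y":0,"z":0,"ax":0,"ay":0,"az":6.7},
    {"gripper":-1,"x":0,"y":0,"z":0,"ax":0,"ay":0,"az":3.4},
    {"gripper":-1,"x":1.7,"y":0.2,"z":0,"ax":0,"ay":0,"az":0},
    {"gripper":-1,"x":3.5,"y":0.35,"z":0,"ax":0,"ay":0,"az":0},
  ],
)

```text
clock: 27.73
position: [486.0, 286.9, 163.3]
ee_rot: [0.747, -0.665, 0.0, -0.001]
contact_force: [0.5, -1.1, -0.2]
gripper_width: 85.5
grasp_force: 0.0
```

```bash
python3 - <<'E'
from h import *
from scipy.spatial.transform import Rotation as R
s=arm.read_state();print(s['position'],R.from_quat(s['ee_rot']).as_matrix().round(3).tolist())
p,d=grab('side','side5.png');W=cloud('side',d);p,d=grab('top','top5.png');V=cloud('top',d)
for W in(W,V):
    m=(np.hypot(W[...,0]-485,W[...,1]-338)<110)&(W[...,2]>50)&(W[...,2]<70);P=W[m]
    print(len(P),cv2.minAreaRect(P[:,:2].astype(np.float32)) if len(P)>5 else '',np.median(P[:,2]))
E
```

```text
[486.02654785 286.90941587 163.2504534 ] [[0.116, -0.993, 0.002], [-0.993, -0.116, 0.001], [-0.001, -0.002, -1.0]]
1645 ((486.0722961425781, 338.598876953125), (166.2135772705078, 49.68016052246094), 2.751528263092041) 59.61598372822709
122 ((487.2602233886719, 340.27728271484375), (162.8824920654297, 46.710670471191406), 3.445124626159668) 57.282214820162494
```

View pics/side5.png

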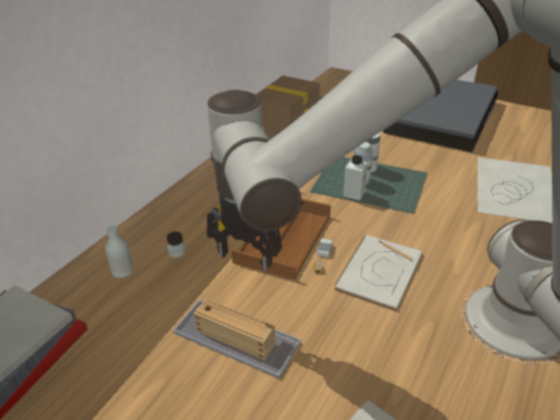

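The box lies centred in the tray (235,330). Next is the bottle on the mat.

Call:
send_rows(
  targets=[
    {"gripper":-1,"x":3.5,"y":0.35,"z":0,"ax":0,"ay":0,"az":0},
    {"gripper":-1,"x":3.5,"y":0.35,"z":0,"ax":0,"ay":0,"az":0},
    {"gripper":-1,"x":3.5,"y":0.35,"z":0,"ax":0,"ay":0,"az":0},
    {"gripper":-1,"x":3.5,"y":0.35,"z":0,"ax":0,"ay":0,"az":0},
    {"gripper":-1,"x":3.5,"y":0.35,"z":0,"ax":0,"ay":0,"az":0},
  ],
)

```text
clock: 28.25
position: [487.3, 107.6, 163.5]
ee_rot: [0.746, -0.666, 0.0, -0.0]
contact_force: [-0.3, -0.3, 0.5]
gripper_width: 85.4
grasp_force: 0.0
```

Call:
send_rows(
  targets=[
    {"gripper":-1,"x":3.5,"y":0.35,"z":0,"ax":0,"ay":0,"az":0},
    {"gripper":-1,"x":3.5,"y":0.35,"z":0,"ax":0,"ay":0,"az":0},
    {"gripper":-1,"x":3.5,"y":0.35,"z":0,"ax":0,"ay":0,"az":0},
    {"gripper":-1,"x":3.5,"y":0.35,"z":0,"ax":0,"ay":0,"az":0},
    {"gripper":-1,"x":3.5,"y":0.35,"z":0,"ax":0,"ay":0,"az":0},
  ],
)

```text
clock: 28.67
position: [489.2, -68.3, 163.6]
ee_rot: [0.746, -0.666, 0.0, -0.0]
contact_force: [0.7, 0.6, 0.1]
gripper_width: 85.3
grasp_force: 0.0
```

Call:
send_rows(
  targets=[
    {"gripper":-1,"x":3.5,"y":0.35,"z":0,"ax":0,"ay":0,"az":0},
    {"gripper":-1,"x":3.5,"y":0.35,"z":0,"ax":0,"ay":0,"az":0},
    {"gripper":-1,"x":3.5,"y":0.35,"z":0,"ax":0,"ay":0,"az":0},
    {"gripper":-1,"x":3.5,"y":0.35,"z":0,"ax":0,"ay":0,"az":0},
    {"gripper":-1,"x":3.0,"y":0.35,"z":0,"ax":0,"ay":0,"az":0},
  ],
)

```text
clock: 29.08
position: [490.7, -239.7, 163.5]
ee_rot: [0.745, -0.667, 0.0, -0.0]
contact_force: [-0.2, -0.1, 0.1]
gripper_width: 85.1
grasp_force: 0.0
```

Call:
send_rows(
  targets=[
    {"gripper":-1,"x":2.1,"y":0.35,"z":0,"ax":0,"ay":0,"az":0},
    {"gripper":-1,"x":0,"y":0,"z":0,"ax":0,"ay":0,"az":0},
    {"gripper":-1,"x":0,"y":0,"z":0,"ax":0,"ay":0,"az":0},
    {"gripper":-1,"x":0,"y":0,"z":0,"ax":0,"ay":0,"az":0},
  ],
)

```text
clock: 29.42
position: [489.6, -258.4, 163.0]
ee_rot: [0.745, -0.667, -0.0, -0.0]
contact_force: [0.2, -0.3, -0.4]
gripper_width: 85.5
grasp_force: 0.0
```

Call:
send_rows(
  targets=[
    {"gripper":-1,"x":0,"y":0,"z":1.8,"ax":0,"ay":0,"az":0},
    {"gripper":-1,"x":0,"y":0,"z":2.8,"ax":0,"ay":0,"az":0},
    {"gripper":-1,"x":0,"y":0,"z":2.8,"ax":0,"ay":0,"az":0},
    {"gripper":-1,"x":0,"y":0,"z":1.9,"ax":0,"ay":0,"az":0},
    {"gripper":-1,"x":0,"y":0,"z":0,"ax":0,"ay":0,"az":0},
  ],
)

```text
clock: 29.83
position: [487.2, -256.4, 66.1]
ee_rot: [0.746, -0.666, -0.004, 0.002]
contact_force: [-0.4, 0.3, 0.7]
gripper_width: 85.4
grasp_force: 0.0
```

Call:
send_rows(
  targets=[
    {"gripper":-1,"x":0,"y":0,"z":0,"ax":0,"ay":0,"az":0},
    {"gripper":1,"x":0,"y":0,"z":0,"ax":0,"ay":0,"az":0},
    {"gripper":1,"x":0,"y":0,"z":0,"ax":0,"ay":0,"az":0},
    {"gripper":1,"x":0,"y":0,"z":0,"ax":0,"ay":0,"az":0},
    {"gripper":1,"x":0,"y":0,"z":0,"ax":0,"ay":0,"az":0},
  ],
)

```text
clock: 30.25
position: [490.7, -258.7, 71.7]
ee_rot: [0.746, -0.666, 0.001, -0.0]
contact_force: [-1.5, 1.5, 5.5]
gripper_width: 48.9
grasp_force: 62.4
```

Call:
send_rows(
  targets=[
    {"gripper":1,"x":0,"y":0,"z":0,"ax":0,"ay":0,"az":0},
    {"gripper":1,"x":0,"y":0,"z":0,"ax":0,"ay":0,"az":0},
    {"gripper":1,"x":0,"y":0,"z":0,"ax":0,"ay":0,"az":0},
    {"gripper":1,"x":0,"y":0,"z":0,"ax":0,"ay":0,"az":0},
  ],
)

```text
clock: 30.58
position: [490.7, -258.7, 71.7]
ee_rot: [0.745, -0.667, 0.001, -0.001]
contact_force: [-1.2, 2.2, 5.3]
gripper_width: 49.0
grasp_force: 62.4
```

Call:
send_rows(
  targets=[
    {"gripper":1,"x":0,"y":0,"z":-1.0,"ax":0,"ay":0,"az":0},
    {"gripper":1,"x":0,"y":0,"z":-2.0,"ax":0,"ay":0,"az":0},
    {"gripper":1,"x":0,"y":0,"z":-2.0,"ax":0,"ay":0,"az":0},
    {"gripper":1,"x":0,"y":0,"z":-1.0,"ax":0,"ay":0,"az":0},
    {"gripper":1,"x":0,"y":0,"z":0,"ax":0,"ay":0,"az":0},
  ],
)

```text
clock: 31.0
position: [491.7, -259.0, 132.9]
ee_rot: [0.745, -0.667, 0.003, -0.001]
contact_force: [1.3, -1.0, -2.1]
gripper_width: 49.1
grasp_force: 62.7
```

Call:
send_rows(
  targets=[
    {"gripper":1,"x":-1.8,"y":-0.3,"z":0,"ax":0,"ay":0,"az":0},
    {"gripper":1,"x":-3.4,"y":-0.6,"z":0,"ax":0,"ay":0,"az":0},
    {"gripper":1,"x":-3.4,"y":-0.6,"z":0,"ax":0,"ay":0,"az":0},
    {"gripper":1,"x":-3.4,"y":-0.6,"z":0,"ax":0,"ay":0,"az":0},
    {"gripper":1,"x":-3.4,"y":-0.6,"z":0,"ax":0,"ay":0,"az":0},
  ],
)

```text
clock: 31.42
position: [498.7, -101.2, 128.8]
ee_rot: [0.745, -0.667, -0.001, 0.001]
contact_force: [0.5, 0.9, -2.5]
gripper_width: 49.3
grasp_force: 62.7
```

Call:
send_rows(
  targets=[
    {"gripper":1,"x":-3.4,"y":-0.6,"z":0,"ax":0,"ay":0,"az":0},
    {"gripper":1,"x":-3.4,"y":-0.6,"z":0,"ax":0,"ay":0,"az":0},
    {"gripper":1,"x":-3.4,"y":-0.6,"z":0,"ax":0,"ay":0,"az":0},
    {"gripper":1,"x":-3.4,"y":-0.6,"z":0,"ax":0,"ay":0,"az":0},
    {"gripper":1,"x":-2.4,"y":-0.6,"z":0,"ax":0,"ay":0,"az":0},
  ],
)

```text
clock: 31.83
position: [510.9, 62.2, 128.9]
ee_rot: [0.746, -0.666, -0.001, 0.0]
contact_force: [0.9, -0.9, -1.8]
gripper_width: 49.2
grasp_force: 62.7
```

Call:
send_rows(
  targets=[
    {"gripper":1,"x":-1.7,"y":-0.3,"z":0,"ax":0,"ay":0,"az":0},
    {"gripper":1,"x":0,"y":0,"z":0,"ax":0,"ay":0,"az":0},
    {"gripper":1,"x":0,"y":0,"z":0,"ax":0,"ay":0,"az":0},
    {"gripper":1,"x":0,"y":0,"z":0,"ax":0,"ay":0,"az":0},
  ],
)

```text
clock: 32.17
position: [512.1, 76.5, 129.0]
ee_rot: [0.745, -0.667, -0.001, 0.001]
contact_force: [-0.9, -0.3, -1.8]
gripper_width: 49.1
grasp_force: 62.7
```

Call:
send_rows(
  targets=[
    {"gripper":1,"x":-0.1,"y":-0.1,"z":0.8,"ax":0,"ay":0,"az":0},
    {"gripper":1,"x":0,"y":0,"z":1.3,"ax":0,"ay":0,"az":0},
    {"gripper":1,"x":0,"y":0,"z":1.3,"ax":0,"ay":0,"az":0},
    {"gripper":1,"x":0,"y":0,"z":0.8,"ax":0,"ay":0,"az":0},
    {"gripper":1,"x":0,"y":0,"z":0.4,"ax":0,"ay":0,"az":0},
  ],
)

```text
clock: 32.58
position: [512.8, 77.0, 82.1]
ee_rot: [0.745, -0.667, -0.001, 0.001]
contact_force: [-0.1, 0.3, -2.0]
gripper_width: 49.0
grasp_force: 62.7
```

Call:
send_rows(
  targets=[
    {"gripper":1,"x":0,"y":0,"z":0.3,"ax":0,"ay":0,"az":0},
    {"gripper":1,"x":0,"y":0,"z":0.2,"ax":0,"ay":0,"az":0},
    {"gripper":1,"x":0,"y":0,"z":0,"ax":0,"ay":0,"az":0},
    {"gripper":1,"x":0,"y":0,"z":0,"ax":0,"ay":0,"az":0},
    {"gripper":1,"x":0,"y":0,"z":0,"ax":0,"ay":0,"az":0},
  ],
)

```text
clock: 33.0
position: [514.2, 78.3, 79.3]
ee_rot: [0.745, -0.667, 0.0, -0.001]
contact_force: [-0.2, 0.3, -1.9]
gripper_width: 49.0
grasp_force: 62.7
```

Call:
send_rows(
  targets=[
    {"gripper":1,"x":0,"y":0,"z":0.2,"ax":0,"ay":0,"az":0},
    {"gripper":1,"x":0,"y":0,"z":0.2,"ax":0,"ay":0,"az":0},
    {"gripper":1,"x":0,"y":0,"z":0,"ax":0,"ay":0,"az":0},
    {"gripper":1,"x":0,"y":0,"z":0,"ax":0,"ay":0,"az":0},
    {"gripper":1,"x":0,"y":0,"z":0,"ax":0,"ay":0,"az":0},
  ],
)

```text
clock: 33.42
position: [513.9, 78.2, 74.8]
ee_rot: [0.745, -0.667, 0.0, -0.0]
contact_force: [0.2, -0.0, -1.3]
gripper_width: 49.2
grasp_force: 62.6
```

Call:
send_rows(
  targets=[
    {"gripper":-1,"x":0,"y":0,"z":0,"ax":0,"ay":0,"az":0},
    {"gripper":-1,"x":0,"y":0,"z":0,"ax":0,"ay":0,"az":0},
    {"gripper":-1,"x":0,"y":0,"z":0,"ax":0,"ay":0,"az":0},
    {"gripper":-1,"x":0,"y":0,"z":0,"ax":0,"ay":0,"az":0},
    {"gripper":-1,"x":0,"y":0,"z":0,"ax":0,"ay":0,"az":0},
  ],
)

```text
clock: 33.83
position: [513.9, 78.2, 75.0]
ee_rot: [0.745, -0.667, 0.0, -0.0]
contact_force: [-0.1, -1.2, -0.1]
gripper_width: 85.6
grasp_force: 0.0
```

Call:
send_rows(
  targets=[
    {"gripper":-1,"x":0,"y":0,"z":-1.0,"ax":0,"ay":0,"az":0},
    {"gripper":-1,"x":0,"y":0,"z":-2.5,"ax":0,"ay":0,"az":0},
    {"gripper":-1,"x":0,"y":0,"z":-2.5,"ax":0,"ay":0,"az":0},
    {"gripper":-1,"x":0,"y":0,"z":-2.5,"ax":0,"ay":0,"az":0},
    {"gripper":-1,"x":1.7,"y":0.4,"z":0,"ax":0,"ay":0,"az":0},
  ],
)

```text
clock: 34.25
position: [515.9, 63.2, 166.1]
ee_rot: [0.747, -0.665, 0.003, -0.005]
contact_force: [1.0, -0.4, -0.3]
gripper_width: 85.4
grasp_force: 0.0
```

Call:
send_rows(
  targets=[
    {"gripper":-1,"x":3.4,"y":0.5,"z":0,"ax":0,"ay":0,"az":0},
    {"gripper":-1,"x":3.4,"y":0.5,"z":0,"ax":0,"ay":0,"az":0},
    {"gripper":-1,"x":3.4,"y":0.5,"z":0,"ax":0,"ay":0,"az":0},
    {"gripper":-1,"x":3.4,"y":0.5,"z":0,"ax":0,"ay":0,"az":0},
    {"gripper":-1,"x":3.4,"y":0.5,"z":0,"ax":0,"ay":0,"az":0},
  ],
)

```text
clock: 34.67
position: [505.6, -112.4, 160.9]
ee_rot: [0.746, -0.666, 0.001, -0.0]
contact_force: [0.6, 0.8, 0.2]
gripper_width: 85.2
grasp_force: 0.0
```

Call:
send_rows(
  targets=[
    {"gripper":-1,"x":3.4,"y":0.5,"z":0,"ax":0,"ay":0,"az":0},
    {"gripper":-1,"x":3.4,"y":0.5,"z":0,"ax":0,"ay":0,"az":0},
    {"gripper":-1,"x":3.4,"y":0.5,"z":0,"ax":0,"ay":0,"az":0},
    {"gripper":-1,"x":3.4,"y":0.5,"z":0,"ax":0,"ay":0,"az":0},
    {"gripper":-1,"x":3.4,"y":0.5,"z":0,"ax":0,"ay":0,"az":0},
  ],
)

```text
clock: 35.08
position: [499.5, -284.4, 160.8]
ee_rot: [0.745, -0.667, 0.0, -0.0]
contact_force: [0.0, 0.7, 0.1]
gripper_width: 85.3
grasp_force: 0.0
```

Call:
send_rows(
  targets=[
    {"gripper":-1,"x":3.0,"y":0.3,"z":0,"ax":0,"ay":0,"az":0},
    {"gripper":-1,"x":1.8,"y":0,"z":0,"ax":0,"ay":0,"az":0},
    {"gripper":-1,"x":0,"y":0,"z":0,"ax":0,"ay":0,"az":0},
    {"gripper":-1,"x":0,"y":0,"z":0,"ax":0,"ay":0,"az":0},
    {"gripper":-1,"x":0,"y":0,"z":0,"ax":0,"ay":0,"az":0},
  ],
)

```text
clock: 35.5
position: [501.9, -330.2, 160.1]
ee_rot: [0.745, -0.667, -0.0, -0.0]
contact_force: [-0.1, -0.1, 0.3]
gripper_width: 85.3
grasp_force: 0.0
```

```bash
python3 - <<'E'
from h import *
s=arm.read_state();print(s['position'])
p,d=grab('top','top6.png');W=cloud('top',d)
m=(np.hypot(W[...,0]-513,W[...,1]-77.5)<38)&(W[...,2]>85)&(W[...,2]<140);P=W[m]
print(len(P),cv2.minAreaRect(P[:,:2].astype(np.float32)),P.mean(0),'was 512.4,78.7 / mean 512.3,77.8,111.2')
E
```

```text
[ 501.88948882 -330.20786738  160.13573343]
520 ((510.8736572265625, 80.783203125), (50.334835052490234, 49.868289947509766), 7.076181411743164) [510.90839895  79.70277046 111.44245012] was 512.4,78.7 / mean 512.3,77.8,111.2
```

View pics/top6.png

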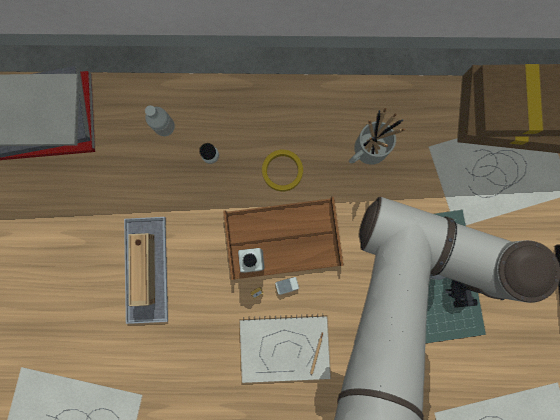

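The bottle is back within about 2.5 mm, and the box is centred. I'll repeat the same sequence for the spray can.

Call:
send_rows(
  targets=[
    {"gripper":-1,"x":0,"y":0,"z":1.8,"ax":0,"ay":0,"az":0},
    {"gripper":-1,"x":0,"y":0,"z":2.8,"ax":0,"ay":0,"az":0},
    {"gripper":-1,"x":0,"y":0,"z":2.8,"ax":0,"ay":0,"az":0},
    {"gripper":-1,"x":0,"y":0,"z":1.6,"ax":0,"ay":0,"az":0},
    {"gripper":-1,"x":0,"y":0,"z":0,"ax":0,"ay":0,"az":0},
  ],
)

```text
clock: 35.97
position: [499.7, -328.2, 66.2]
ee_rot: [0.746, -0.666, -0.004, 0.001]
contact_force: [-0.1, -0.5, -0.4]
gripper_width: 85.2
grasp_force: 0.0
```

Call:
send_rows(
  targets=[
    {"gripper":-1,"x":0,"y":0,"z":0,"ax":0,"ay":0,"az":0},
    {"gripper":1,"x":0,"y":0,"z":0,"ax":0,"ay":0,"az":0},
    {"gripper":1,"x":0,"y":0,"z":0,"ax":0,"ay":0,"az":0},
    {"gripper":1,"x":0,"y":0,"z":0,"ax":0,"ay":0,"az":0},
    {"gripper":1,"x":0,"y":0,"z":0,"ax":0,"ay":0,"az":0},
  ],
)

```text
clock: 36.38
position: [502.9, -331.0, 71.9]
ee_rot: [0.745, -0.667, 0.001, -0.0]
contact_force: [-1.6, 0.2, 5.1]
gripper_width: 51.6
grasp_force: 62.2
```

Call:
send_rows(
  targets=[
    {"gripper":1,"x":0,"y":0,"z":0,"ax":0,"ay":0,"az":0},
    {"gripper":1,"x":0,"y":0,"z":0,"ax":0,"ay":0,"az":0},
    {"gripper":1,"x":0,"y":0,"z":0,"ax":0,"ay":0,"az":0},
    {"gripper":1,"x":0,"y":0,"z":0,"ax":0,"ay":0,"az":0},
  ],
)

```text
clock: 36.72
position: [502.9, -331.0, 71.9]
ee_rot: [0.745, -0.667, 0.001, -0.0]
contact_force: [-0.2, 0.6, 5.8]
gripper_width: 52.0
grasp_force: 62.2
```

Call:
send_rows(
  targets=[
    {"gripper":1,"x":0,"y":0,"z":-1.0,"ax":0,"ay":0,"az":0},
    {"gripper":1,"x":0,"y":0,"z":-2.0,"ax":0,"ay":0,"az":0},
    {"gripper":1,"x":0,"y":0,"z":-2.0,"ax":0,"ay":0,"az":0},
    {"gripper":1,"x":0,"y":0,"z":-1.0,"ax":0,"ay":0,"az":0},
    {"gripper":1,"x":0,"y":0,"z":0,"ax":0,"ay":0,"az":0},
  ],
)

```text
clock: 37.13
position: [503.6, -331.3, 132.9]
ee_rot: [0.745, -0.667, 0.003, -0.001]
contact_force: [0.0, -0.0, -2.7]
gripper_width: 51.4
grasp_force: 63.0
```

Call:
send_rows(
  targets=[
    {"gripper":1,"x":-1.8,"y":-0.3,"z":0,"ax":0,"ay":0,"az":0},
    {"gripper":1,"x":-3.4,"y":-0.6,"z":0,"ax":0,"ay":0,"az":0},
    {"gripper":1,"x":-3.4,"y":-0.6,"z":0,"ax":0,"ay":0,"az":0},
    {"gripper":1,"x":-3.4,"y":-0.6,"z":0,"ax":0,"ay":0,"az":0},
    {"gripper":1,"x":-3.4,"y":-0.6,"z":0,"ax":0,"ay":0,"az":0},
  ],
)

```text
clock: 37.55
position: [510.7, -173.1, 128.5]
ee_rot: [0.745, -0.667, -0.001, 0.0]
contact_force: [0.9, -0.1, -2.8]
gripper_width: 51.7
grasp_force: 63.0
```

Call:
send_rows(
  targets=[
    {"gripper":1,"x":-3.4,"y":-0.6,"z":0,"ax":0,"ay":0,"az":0},
    {"gripper":1,"x":-3.4,"y":-0.6,"z":0,"ax":0,"ay":0,"az":0},
    {"gripper":1,"x":-3.4,"y":-0.6,"z":0,"ax":0,"ay":0,"az":0},
    {"gripper":1,"x":-3.4,"y":-0.6,"z":0,"ax":0,"ay":0,"az":0},
    {"gripper":1,"x":-2.4,"y":-0.6,"z":0,"ax":0,"ay":0,"az":0},
  ],
)

```text
clock: 37.97
position: [522.8, -9.9, 128.8]
ee_rot: [0.746, -0.666, -0.001, 0.001]
contact_force: [0.8, -0.1, -2.4]
gripper_width: 51.8
grasp_force: 63.0
```

Call:
send_rows(
  targets=[
    {"gripper":1,"x":-1.6,"y":-0.3,"z":0,"ax":0,"ay":0,"az":0},
    {"gripper":1,"x":0,"y":0,"z":0,"ax":0,"ay":0,"az":0},
    {"gripper":1,"x":0,"y":0,"z":0,"ax":0,"ay":0,"az":0},
    {"gripper":1,"x":0,"y":0,"z":0,"ax":0,"ay":0,"az":0},
    {"gripper":1,"x":0,"y":0,"z":0,"ax":0,"ay":0,"az":0},
  ],
)

```text
clock: 38.38
position: [524.6, 3.1, 129.3]
ee_rot: [0.745, -0.667, -0.0, 0.001]
contact_force: [-0.7, -0.3, -2.6]
gripper_width: 51.5
grasp_force: 63.0
```

Call:
send_rows(
  targets=[
    {"gripper":1,"x":0,"y":-0.1,"z":0.8,"ax":0,"ay":0,"az":0},
    {"gripper":1,"x":0,"y":0,"z":1.3,"ax":0,"ay":0,"az":0},
    {"gripper":1,"x":0,"y":0,"z":1.3,"ax":0,"ay":0,"az":0},
    {"gripper":1,"x":0,"y":0,"z":0.8,"ax":0,"ay":0,"az":0},
    {"gripper":1,"x":0,"y":0,"z":0.4,"ax":0,"ay":0,"az":0},
  ],
)

```text
clock: 38.8
position: [525.1, 3.2, 82.1]
ee_rot: [0.745, -0.667, -0.001, 0.001]
contact_force: [1.1, 0.5, -2.4]
gripper_width: 51.9
grasp_force: 63.1
```

Call:
send_rows(
  targets=[
    {"gripper":1,"x":0,"y":0,"z":0.3,"ax":0,"ay":0,"az":0},
    {"gripper":1,"x":0,"y":0,"z":0.2,"ax":0,"ay":0,"az":0},
    {"gripper":1,"x":0,"y":0,"z":0.2,"ax":0,"ay":0,"az":0},
    {"gripper":1,"x":0,"y":0,"z":0,"ax":0,"ay":0,"az":0},
    {"gripper":1,"x":0,"y":0,"z":0,"ax":0,"ay":0,"az":0},
  ],
)

```text
clock: 39.22
position: [526.3, 4.1, 77.1]
ee_rot: [0.745, -0.667, 0.0, -0.0]
contact_force: [0.9, -0.5, -1.7]
gripper_width: 51.7
grasp_force: 63.1
```

Call:
send_rows(
  targets=[
    {"gripper":1,"x":0,"y":0,"z":0.1,"ax":0,"ay":0,"az":0},
    {"gripper":1,"x":0,"y":0,"z":0,"ax":0,"ay":0,"az":0},
    {"gripper":1,"x":0,"y":0,"z":0,"ax":0,"ay":0,"az":0},
  ],
)

```text
clock: 39.47
position: [526.2, 4.1, 76.0]
ee_rot: [0.745, -0.667, 0.0, -0.0]
contact_force: [-0.2, 1.1, -2.4]
gripper_width: 51.9
grasp_force: 63.1
```

Call:
send_rows(
  targets=[
    {"gripper":1,"x":0,"y":0,"z":0.1,"ax":0,"ay":0,"az":0},
    {"gripper":1,"x":0,"y":0,"z":0,"ax":0,"ay":0,"az":0},
    {"gripper":-1,"x":0,"y":0,"z":0,"ax":0,"ay":0,"az":0},
    {"gripper":-1,"x":0,"y":0,"z":0,"ax":0,"ay":0,"az":0},
    {"gripper":-1,"x":0,"y":0,"z":0,"ax":0,"ay":0,"az":0},
  ],
)

```text
clock: 39.88
position: [526.5, 4.2, 75.1]
ee_rot: [0.745, -0.667, 0.0, -0.0]
contact_force: [-0.8, 0.2, 0.3]
gripper_width: 84.3
grasp_force: 0.0
```

Call:
send_rows(
  targets=[
    {"gripper":-1,"x":0,"y":0,"z":0,"ax":0,"ay":0,"az":0},
    {"gripper":-1,"x":0,"y":0,"z":0,"ax":0,"ay":0,"az":0},
    {"gripper":-1,"x":0,"y":0,"z":-1.0,"ax":0,"ay":0,"az":0},
    {"gripper":-1,"x":0,"y":0,"z":-2.5,"ax":0,"ay":0,"az":0},
    {"gripper":-1,"x":0,"y":0,"z":-2.5,"ax":0,"ay":0,"az":0},
  ],
)

```text
clock: 40.3
position: [525.5, 3.8, 135.3]
ee_rot: [0.745, -0.667, -0.001, 0.001]
contact_force: [0.8, -0.2, 0.4]
gripper_width: 85.4
grasp_force: 0.0
```

Call:
send_rows(
  targets=[
    {"gripper":-1,"x":0,"y":0,"z":-2.5,"ax":0,"ay":0,"az":0},
    {"gripper":-1,"x":1.7,"y":0.4,"z":0,"ax":0,"ay":0,"az":0},
    {"gripper":-1,"x":3.4,"y":0.5,"z":0,"ax":0,"ay":0,"az":0},
    {"gripper":-1,"x":3.4,"y":0.5,"z":0,"ax":0,"ay":0,"az":0},
    {"gripper":-1,"x":3.4,"y":0.5,"z":0,"ax":0,"ay":0,"az":0},
  ],
)

```text
clock: 40.72
position: [520.5, -117.2, 161.1]
ee_rot: [0.746, -0.666, 0.001, -0.001]
contact_force: [0.1, -0.4, -1.2]
gripper_width: 85.5
grasp_force: 0.0
```

Call:
send_rows(
  targets=[
    {"gripper":-1,"x":3.4,"y":0.5,"z":0,"ax":0,"ay":0,"az":0},
    {"gripper":-1,"x":3.4,"y":0.5,"z":0,"ax":0,"ay":0,"az":0},
    {"gripper":-1,"x":3.4,"y":0.5,"z":0,"ax":0,"ay":0,"az":0},
    {"gripper":-1,"x":3.4,"y":0.5,"z":0,"ax":0,"ay":0,"az":0},
    {"gripper":-1,"x":3.4,"y":0.5,"z":0,"ax":0,"ay":0,"az":0},
  ],
)

```text
clock: 41.13
position: [514.2, -289.7, 160.8]
ee_rot: [0.745, -0.667, 0.0, -0.0]
contact_force: [0.8, 0.0, 0.5]
gripper_width: 85.6
grasp_force: 0.0
```

Call:
send_rows(
  targets=[
    {"gripper":-1,"x":3.4,"y":0.5,"z":0,"ax":0,"ay":0,"az":0},
    {"gripper":-1,"x":3.4,"y":0.5,"z":0,"ax":0,"ay":0,"az":0},
    {"gripper":-1,"x":3.0,"y":0.3,"z":0,"ax":0,"ay":0,"az":0},
    {"gripper":-1,"x":2.0,"y":0,"z":0,"ax":0,"ay":0,"az":0},
    {"gripper":-1,"x":0,"y":0,"z":0,"ax":0,"ay":0,"az":0},
  ],
)

```text
clock: 41.55
position: [514.3, -410.6, 160.0]
ee_rot: [0.744, -0.668, 0.001, 0.0]
contact_force: [0.8, -0.1, 0.4]
gripper_width: 86.0
grasp_force: 0.0
```

Call:
send_rows(
  targets=[
    {"gripper":-1,"x":0,"y":0,"z":0,"ax":0,"ay":0,"az":0},
    {"gripper":-1,"x":0,"y":0,"z":0,"ax":0,"ay":0,"az":0},
  ],
)

```text
clock: 41.72
position: [514.4, -406.3, 160.1]
ee_rot: [0.745, -0.667, -0.0, -0.0]
contact_force: [-0.2, 0.6, -0.4]
gripper_width: 85.0
grasp_force: 0.0
```

```bash
python3 - <<'E'
from h import *
s=arm.read_state();print(s['position'])
p,d=grab('top');W=cloud('top',d)
m=(np.hypot(W[...,0]-525,W[...,1]-4.5)<38)&(W[...,2]>85)&(W[...,2]<140);P=W[m]
print(len(P),cv2.minAreaRect(P[:,:2].astype(np.float32)),P.mean(0),'was 525.7,4.4 / mean 524.8,4.2,118')
E
```

```text
[ 514.41272985 -406.30274011  160.05929975]
453 ((523.4434814453125, 4.421337127685547), (50.47412872314453, 50.47624206542969), 0.5510551929473877) [523.68368307   4.13204783 118.1303077 ] was 525.7,4.4 / mean 524.8,4.2,118
```

Spray is within about 1 mm of its start. Last is the jar.

Call:
send_rows(
  targets=[
    {"gripper":-1,"x":0,"y":0,"z":1.8,"ax":0,"ay":0,"az":0},
    {"gripper":-1,"x":0,"y":0,"z":2.8,"ax":0,"ay":0,"az":0},
    {"gripper":-1,"x":0,"y":0,"z":2.8,"ax":0,"ay":0,"az":0},
    {"gripper":-1,"x":0,"y":0,"z":1.6,"ax":0,"ay":0,"az":0},
    {"gripper":-1,"x":0,"y":0,"z":0,"ax":0,"ay":0,"az":0},
  ],
)

```text
clock: 42.18
position: [512.4, -403.9, 65.8]
ee_rot: [0.746, -0.666, -0.004, 0.001]
contact_force: [-0.1, 1.0, -0.7]
gripper_width: 85.5
grasp_force: 0.0
```

Call:
send_rows(
  targets=[
    {"gripper":-1,"x":0,"y":0,"z":0,"ax":0,"ay":0,"az":0},
    {"gripper":1,"x":0,"y":0,"z":0,"ax":0,"ay":0,"az":0},
    {"gripper":1,"x":0,"y":0,"z":0,"ax":0,"ay":0,"az":0},
    {"gripper":1,"x":0,"y":0,"z":0,"ax":0,"ay":0,"az":0},
    {"gripper":1,"x":0,"y":0,"z":0,"ax":0,"ay":0,"az":0},
  ],
)

```text
clock: 42.6
position: [515.0, -407.2, 72.3]
ee_rot: [0.745, -0.667, 0.001, -0.0]
contact_force: [-2.2, 0.9, 5.7]
gripper_width: 56.8
grasp_force: 62.9
```

Call:
send_rows(
  targets=[
    {"gripper":1,"x":0,"y":0,"z":0,"ax":0,"ay":0,"az":0},
    {"gripper":1,"x":0,"y":0,"z":0,"ax":0,"ay":0,"az":0},
    {"gripper":1,"x":0,"y":0,"z":0,"ax":0,"ay":0,"az":0},
    {"gripper":1,"x":0,"y":0,"z":0,"ax":0,"ay":0,"az":0},
  ],
)

```text
clock: 42.93
position: [515.0, -407.2, 72.3]
ee_rot: [0.745, -0.667, 0.001, -0.0]
contact_force: [-2.1, 1.0, 6.0]
gripper_width: 57.0
grasp_force: 62.9
```

Call:
send_rows(
  targets=[
    {"gripper":1,"x":0,"y":0,"z":-1.0,"ax":0,"ay":0,"az":0},
    {"gripper":1,"x":0,"y":0,"z":-2.0,"ax":0,"ay":0,"az":0},
    {"gripper":1,"x":0,"y":0,"z":-2.0,"ax":0,"ay":0,"az":0},
    {"gripper":1,"x":0,"y":0,"z":-1.0,"ax":0,"ay":0,"az":0},
    {"gripper":1,"x":0,"y":0,"z":0,"ax":0,"ay":0,"az":0},
  ],
)

```text
clock: 43.35
position: [516.1, -407.4, 132.8]
ee_rot: [0.745, -0.667, 0.003, -0.001]
contact_force: [0.2, -0.6, -4.2]
gripper_width: 57.2
grasp_force: 64.9
```

Call:
send_rows(
  targets=[
    {"gripper":1,"x":-1.8,"y":-0.3,"z":0,"ax":0,"ay":0,"az":0},
    {"gripper":1,"x":-3.4,"y":-0.6,"z":0,"ax":0,"ay":0,"az":0},
    {"gripper":1,"x":-3.4,"y":-0.6,"z":0,"ax":0,"ay":0,"az":0},
    {"gripper":1,"x":-3.4,"y":-0.6,"z":0,"ax":0,"ay":0,"az":0},
    {"gripper":1,"x":-3.4,"y":-0.6,"z":0,"ax":0,"ay":0,"az":0},
  ],
)

```text
clock: 43.77
position: [523.2, -248.9, 128.2]
ee_rot: [0.745, -0.667, -0.001, 0.0]
contact_force: [0.6, -0.6, -3.9]
gripper_width: 57.0
grasp_force: 64.9
```

Call:
send_rows(
  targets=[
    {"gripper":1,"x":-3.4,"y":-0.6,"z":0,"ax":0,"ay":0,"az":0},
    {"gripper":1,"x":-3.4,"y":-0.6,"z":0,"ax":0,"ay":0,"az":0},
    {"gripper":1,"x":-3.4,"y":-0.6,"z":0,"ax":0,"ay":0,"az":0},
    {"gripper":1,"x":-3.4,"y":-0.6,"z":0,"ax":0,"ay":0,"az":0},
    {"gripper":1,"x":-2.4,"y":-0.6,"z":0,"ax":0,"ay":0,"az":0},
  ],
)

```text
clock: 44.18
position: [535.1, -85.7, 128.6]
ee_rot: [0.746, -0.666, -0.001, 0.0]
contact_force: [0.0, -1.1, -4.9]
gripper_width: 56.6
grasp_force: 64.9
```

Call:
send_rows(
  targets=[
    {"gripper":1,"x":-1.6,"y":-0.3,"z":0,"ax":0,"ay":0,"az":0},
    {"gripper":1,"x":0,"y":0,"z":0,"ax":0,"ay":0,"az":0},
    {"gripper":1,"x":0,"y":0,"z":0,"ax":0,"ay":0,"az":0},
    {"gripper":1,"x":0,"y":0,"z":0,"ax":0,"ay":0,"az":0},
    {"gripper":1,"x":0,"y":0,"z":0,"ax":0,"ay":0,"az":0},
  ],
)

```text
clock: 44.6
position: [537.1, -72.9, 129.3]
ee_rot: [0.745, -0.667, -0.0, 0.0]
contact_force: [-0.4, 0.3, -4.0]
gripper_width: 56.9
grasp_force: 64.9
```

Call:
send_rows(
  targets=[
    {"gripper":1,"x":-0.1,"y":-0.1,"z":0.8,"ax":0,"ay":0,"az":0},
    {"gripper":1,"x":0,"y":0,"z":1.3,"ax":0,"ay":0,"az":0},
    {"gripper":1,"x":0,"y":0,"z":1.3,"ax":0,"ay":0,"az":0},
    {"gripper":1,"x":0,"y":0,"z":0.8,"ax":0,"ay":0,"az":0},
    {"gripper":1,"x":0,"y":0,"z":0.4,"ax":0,"ay":0,"az":0},
  ],
)

```text
clock: 45.02
position: [537.4, -71.7, 82.0]
ee_rot: [0.745, -0.667, -0.001, 0.001]
contact_force: [-0.1, -0.6, -5.3]
gripper_width: 56.9
grasp_force: 64.9
```

Call:
send_rows(
  targets=[
    {"gripper":1,"x":0,"y":0,"z":0.3,"ax":0,"ay":0,"az":0},
    {"gripper":1,"x":0,"y":0,"z":0.2,"ax":0,"ay":0,"az":0},
    {"gripper":1,"x":0,"y":0,"z":0.2,"ax":0,"ay":0,"az":0},
    {"gripper":1,"x":0,"y":0,"z":0,"ax":0,"ay":0,"az":0},
    {"gripper":1,"x":0,"y":0,"z":0,"ax":0,"ay":0,"az":0},
  ],
)

```text
clock: 45.43
position: [538.8, -70.9, 77.2]
ee_rot: [0.745, -0.667, 0.0, -0.0]
contact_force: [0.4, 0.4, -5.4]
gripper_width: 56.8
grasp_force: 64.9
```

Call:
send_rows(
  targets=[
    {"gripper":1,"x":0,"y":0,"z":0.1,"ax":0,"ay":0,"az":0},
    {"gripper":1,"x":0,"y":0,"z":0,"ax":0,"ay":0,"az":0},
    {"gripper":1,"x":0,"y":0,"z":0,"ax":0,"ay":0,"az":0},
  ],
)

```text
clock: 45.68
position: [538.6, -71.0, 76.0]
ee_rot: [0.745, -0.667, 0.0, -0.0]
contact_force: [-0.6, -0.4, -4.1]
gripper_width: 57.4
grasp_force: 64.9
```

Release, rise and back off to the right to look.

Call:
send_rows(
  targets=[
    {"gripper":1,"x":0,"y":0,"z":0.05,"ax":0,"ay":0,"az":0},
    {"gripper":1,"x":0,"y":0,"z":0,"ax":0,"ay":0,"az":0},
    {"gripper":-1,"x":0,"y":0,"z":0,"ax":0,"ay":0,"az":0},
    {"gripper":-1,"x":0,"y":0,"z":0,"ax":0,"ay":0,"az":0},
    {"gripper":-1,"x":0,"y":0,"z":0,"ax":0,"ay":0,"az":0},
  ],
)

```text
clock: 46.1
position: [539.4, -71.0, 76.2]
ee_rot: [0.745, -0.667, 0.001, -0.001]
contact_force: [-0.4, 1.0, -0.8]
gripper_width: 84.9
grasp_force: 0.0
```

Call:
send_rows(
  targets=[
    {"gripper":-1,"x":0,"y":0,"z":0,"ax":0,"ay":0,"az":0},
    {"gripper":-1,"x":0,"y":0,"z":0,"ax":0,"ay":0,"az":0},
    {"gripper":-1,"x":0,"y":0,"z":-1.0,"ax":0,"ay":0,"az":0},
    {"gripper":-1,"x":0,"y":0,"z":-3.0,"ax":0,"ay":0,"az":0},
    {"gripper":-1,"x":0,"y":0,"z":-3.5,"ax":0,"ay":0,"az":0},
  ],
)

```text
clock: 46.52
position: [537.0, -71.2, 149.9]
ee_rot: [0.745, -0.667, -0.002, 0.002]
contact_force: [0.7, 0.6, 0.5]
gripper_width: 85.4
grasp_force: 0.0
```

Call:
send_rows(
  targets=[
    {"gripper":-1,"x":0,"y":0,"z":-3.0,"ax":0,"ay":0,"az":0},
    {"gripper":-1,"x":3.4,"y":0.5,"z":0,"ax":0,"ay":0,"az":0},
    {"gripper":-1,"x":3.4,"y":0.5,"z":0,"ax":0,"ay":0,"az":0},
    {"gripper":-1,"x":3.4,"y":0.5,"z":0,"ax":0,"ay":0,"az":0},
    {"gripper":-1,"x":3.4,"y":0.5,"z":0,"ax":0,"ay":0,"az":0},
  ],
)

```text
clock: 46.93
position: [533.8, -209.6, 181.8]
ee_rot: [0.746, -0.666, 0.001, -0.0]
contact_force: [-0.5, 0.6, -0.0]
gripper_width: 85.5
grasp_force: 0.0
```

Call:
send_rows(
  targets=[
    {"gripper":-1,"x":3.4,"y":0.5,"z":0,"ax":0,"ay":0,"az":0},
    {"gripper":-1,"x":3.4,"y":0.5,"z":0,"ax":0,"ay":0,"az":0},
    {"gripper":-1,"x":3.4,"y":0.5,"z":0,"ax":0,"ay":0,"az":0},
    {"gripper":-1,"x":1.7,"y":0,"z":0,"ax":0,"ay":0,"az":0},
    {"gripper":-1,"x":0,"y":0,"z":0,"ax":0,"ay":0,"az":0},
  ],
)

```text
clock: 47.35
position: [531.8, -331.9, 180.7]
ee_rot: [0.744, -0.668, 0.001, 0.0]
contact_force: [0.2, 0.1, 0.5]
gripper_width: 85.6
grasp_force: 0.0
```

Call:
send_rows(
  targets=[
    {"gripper":-1,"x":0,"y":0,"z":0,"ax":0,"ay":0,"az":0},
    {"gripper":-1,"x":0,"y":0,"z":0,"ax":0,"ay":0,"az":0},
    {"gripper":-1,"x":0,"y":0,"z":0,"ax":0,"ay":0,"az":0},
  ],
)

```text
clock: 47.6
position: [532.1, -327.3, 180.8]
ee_rot: [0.746, -0.666, 0.0, -0.0]
contact_force: [0.6, 0.1, 0.2]
gripper_width: 85.2
grasp_force: 0.0
```

```bash
python3 - <<'E'
from h import *
p,d=grab('top','top9.png');W=cloud('top',d)
for n,c,was in(('spray',(524,4),'524.8,4.2'),('bottle',(513,77),'512.3,77.8'),('jar',(537,-72),'537.3,-71.5')):
    m=(np.hypot(W[...,0]-c[0],W[...,1]-c[1])<38)&(W[...,2]>85)&(W[...,2]<140);print(n,W[m].mean(0),was)
m=(np.hypot(W[...,0]-485,W[...,1]-338)<110)&(W[...,2]>50)&(W[...,2]<70);print(cv2.minAreaRect(W[m][:,:2].astype(np.float32)))
for t in('tape','eraser'): print(t,[np.round(r['rect']) for r in arm.boxes_of('top',t)[:1]])
E
```

```text
spray [523.65432487   4.18708269 117.91057315] 524.8,4.2
bottle [510.92934631  79.77429069 111.45338476] 512.3,77.8
jar [535.62858476 -70.14180625 121.84435813] 537.3,-71.5
((486.38787841796875, 340.9335632324219), (165.14700317382812, 48.20393753051758), 2.9040026664733887)
tape [array([261., 149.,  43.,  42.])]
eraser [array([273., 280.,  25.,  14.])]
```

View pics/top9.png

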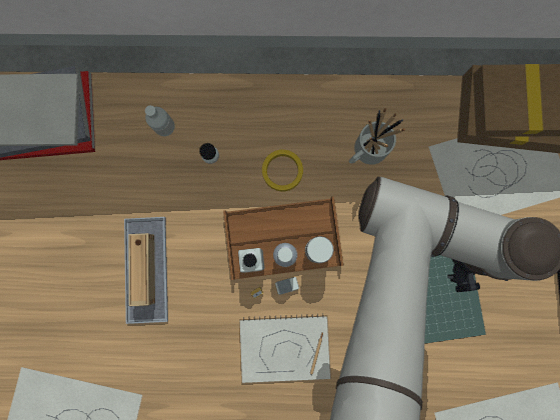

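The bottle (251,260), spray (285,254) and jar (320,249) are back in their original order, the box (139,270) lies in the tray, and tape and eraser are where they started.

```bash
python3 -c "
from bench import arm
print(arm.job_done())"
```

```text
the job is handed in; nothing more can be done
None
```

I handed the job in at about 48 s on the robot's clock: the last camera check showed the charcoal box flat within about 4 mm of the tray's centre, all three containers upright within about 3 mm of their starting places, and the tape and eraser not visibly moved; the judge's verdict was not shown.

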